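# Fit the colour-coded shaving head

### The job

Open only the yellow-lidded compartment of the case and leave that lid standing open, take out the shaving head, and lay it flat on the free counter, steel face up, and let go. Then take it again round its rim, push it fully into the socket on top of the grey shaver in the rack with its marks in line with the yellow slot marks, and twist it clockwise (seen from above) about a quarter turn to the stop so it is locked. Keep the other lids shut and leave the comb, the tumbler and the silver trimmer where they are.

Things in the scene. Friction and masses are not known exactly. Their poses are not given: they have to be found in the camera images.
- shaver: Grey shaver standing upright, immovable, in the round clipper rack (170 mm wide disc 30 mm high, stub post 80 mm high; latched by its red lever, it does not turn). Handle about 40 mm thick with a yellow band, aluminium bayonet socket on top. Origin: on the shaver's axis at counter level; axes as socket.
- socket (a point): Centre of the open socket mouth, facing straight up, 130 mm above the counter; z up. Round cup, 44 mm across outside, 38 mm inside, 10 mm deep; nothing wider for 60 mm below it. Inward lips leave a 26 mm round opening plus two lug slots on its +y and -y sides (yellow marks on rim; lugs pass within about 10 degrees of that line). Fit is loose, 2.5 mm all round.
- socket_floor (a point): Middle of the socket's floor, 10 mm below the mouth; same axes. The lips are 4 mm thick; the 6 mm space under them lets the lugs turn clockwise (seen from above) to stops at about 85 degrees, where the lugs lie nearly along the socket's x axis: locked. Turned anticlockwise the lugs meet the stops after about 55 degrees: not locked.
- yellow_head_center (a point): Centre of the wanted shaving head: black disc, steel face, two yellow marks, 25 mm thick overall, 45 g. z axis: out of its steel face. Rim 48 mm in diameter, 14 mm thick (-1.5 to +12.5 mm along z). Fully pushed in, the centre is 2.5 mm above the socket mouth, rim 1 mm clear of the cup; with lugs on top of the lips it stands 10 mm higher.
- yellow_head_lugs (a point): Middle of the wanted head's lower end, 12.5 mm below its centre along its z; same axes. The steel spigot below the rim is 21 mm in diameter, 11 mm long; two lugs at its lower end on the +y and -y sides, 33 mm over both tips, 7 mm wide, 4 mm thick. The yellow marks on face and rim lie over the lugs.
- case: Fixed grey tray 116 x 276 x 4 mm under the row of four compartments, which stand 68 mm apart along its y axis in any order of lid colours. Origin: centre of its underside. x axis: from the knob side to the hinge side.
- yellow_lid (a joint): Opening angle of the yellow lid in rad: 0 closed, up to 2.1 (leaning back). The hinge is stiff (0.04 N m): the lid stays where it is left; the hand needs it well past upright to reach in. Lid panel 96 x 58 x 5 mm.
- yellow_knob (a point): Centre of the yellow lid's knob: a drum 14 mm in diameter and 14 mm long, its length along the point's y axis (parallel to the hinge), 30 mm out in front of the front wall, free below; pinch it along y or lift it from below. A 9 mm wide arm joins it to the panel. x axis: from knob to hinge. Closed, it is 64.5 mm above the counter.
- yellow_hinge (a point): Middle of the yellow lid's hinge line, at the compartment's far upper edge, 62 mm above the counter, 126 mm from the knob; fixed. Hinge line along y, x axis pointing away from the knob. The compartment reaches from 0 to -96 mm along x and 29 mm to each side. Walls 3 mm.
- blue_lid (a joint): Opening angle of the blue lid in rad: 0 closed, up to 2.1 (leaning back). The hinge is stiff (0.04 N m): the lid stays where it is left; the hand needs it well past upright to reach in. Lid panel 96 x 58 x 5 mm.
- blue_knob (a point): Centre of the blue lid's knob: a drum 14 mm in diameter and 14 mm long, its length along the point's y axis (parallel to the hinge), 30 mm out in front of the front wall, free below; pinch it along y or lift it from below. A 9 mm wide arm joins it to the panel. x axis: from knob to hinge. Closed, it is 64.5 mm above the counter.
- blue_hinge (a point): Middle of the blue lid's hinge line, at the compartment's far upper edge, 62 mm above the counter, 126 mm from the knob; fixed. Hinge line along y, x axis pointing away from the knob. The compartment reaches from 0 to -96 mm along x and 29 mm to each side.
- red_lid (a joint): Opening angle of the red lid in rad: 0 closed, up to 2.1 (leaning back). The hinge is stiff (0.04 N m): the lid stays where it is left; the hand needs it well past upright to reach in. Lid panel 96 x 58 x 5 mm.
- red_knob (a point): Centre of the red lid's knob: a drum 14 mm in diameter and 14 mm long, its length along the point's y axis (parallel to the hinge), 30 mm out in front of the front wall, free below; pinch it along y or lift it from below. A 9 mm wide arm joins it to the panel. x axis: from knob to hinge. Closed, it is 64.5 mm above the counter.
- red_hinge (a point): Middle of the red lid's hinge line, at the compartment's far upper edge, 62 mm above the counter, 126 mm from the knob; fixed. Hinge line along y, x axis pointing away from the knob. The compartment reaches from 0 to -96 mm along x and 29 mm to each side.
- white_lid (a joint): Opening angle of the white lid in rad: 0 closed, up to 2.1 (leaning back). The hinge is stiff (0.04 N m): the lid stays where it is left; the hand needs it well past upright to reach in. Lid panel 96 x 58 x 5 mm.
- white_knob (a point): Centre of the white lid's knob: a drum 14 mm in diameter and 14 mm long, its length along the point's y axis (parallel to the hinge), 30 mm out in front of the front wall, free below; pinch it along y or lift it from below. A 9 mm wide arm joins it to the panel. x axis: from knob to hinge. Closed, it is 64.5 mm above the counter.
- white_hinge (a point): Middle of the white lid's hinge line, at the compartment's far upper edge, 62 mm above the counter, 126 mm from the knob; fixed. Hinge line along y, x axis pointing away from the knob. The compartment reaches from 0 to -96 mm along x and 29 mm to each side.
- yellow_box: Yellow-lidded compartment, origin under its centre, axes as its hinge. Inside 90 x 52 mm, floor at 7 mm. The wanted head stands on edge held by posts 25 mm high at its two sides (34 mm clear between them along y), middle 4 mm before the compartment's centre along x, top 55 mm above the counter, steel face to the hinge side, lugs level, to the knob side.
- tumbler_mid (a point): Middle of the glass tumbler, a bystander, 68 mm wide at the rim, 95 mm high, upright; z axis up.
- comb_mid (a point): Middle of the green comb, a bystander lying flat, about 170 x 40 x 5 mm, long along y.
- trimmer_mid (a point): Middle of the silver trimmer, a bystander lying flat, about 135 x 40 x 30 mm, long along x.

How it is judged:
By the outcome, as a careful person would: the job done as asked, in the order asked, and still so for the second after the job is handed in, with the robot touching nothing.
It also fails if it takes over 70 s, if anything falls off the work surface, if the arm or the gripper's body presses on something with over 40 N, if the wrist force passes 120 N, or if a joint passes its speed limit or range.

### The arm

A 6-joint arm with a two-finger parallel gripper is mounted at the origin on the work surface. World frame = base frame: x ahead of the robot, y to its left, z up, the work surface at z = 0. Lengths are in mm, angles in rad, forces in N, time in s.
With the tool pointing down it reaches from about 250 to 775 mm from the base axis. Payload 8.9 kg.
Tool frame: the origin (TCP) lies at the very end of the fingers, on their centre line; the grasp point (between the pads) lies 19 mm behind it; z points along the fingers, y is the line along which they close (so a half turn about z gives the same grasp; the last joint's range is limited). The gripper opens to 85 mm and grips with 20 to 120 N. Pads are 22 mm wide; open, the fingers measure 114 mm over their backs; the gripper's body (76 mm by 85 mm) begins 54 mm behind the grasp point. The pads swing forward as they close: fully open they stand 13 mm farther back than shut.
Start: joints at [-1.26, 0.291, -0.153, 1.127, 0, 1.431], TCP at [228.264, -472.778, 193.405] pointing down, gripper open.
Joint ranges: [-2.52, 2.52], [-0.91, 1.74], [-1.3, 1.37], [-1.96, 2.02], [-1.52, 1.47], [-3.14, 3.14]. Speed limits (rad/s): [2.22, 2.22, 2.79, 3.14, 3.14, 3.14].

### API

Orientations are given as a unit quaternion [x, y, z, w].
In Python, from bench import ctrl gives the robot as it stands. The module is installed in compiled form; this text tells all that it offers.
- The arm moves only by the tool step_arm, never from a script. Its argument "targets" is one flat list of numbers, 6 for each row, row after row: the shift along the tool's x, y, z scaled (see below), then the turn, a rotation vector about the tool's x, y, z scaled (see below). In form: [dx, dy, dz, rx, ry, rz, dx, dy, dz, rx, ry, rz, ...]. A call has exactly 5 rows; each row is the pose to reach, as a shift and turn from the pose commanded when the call began, along the tool's axes at that moment; what a row does not reach only later rows make up. The controller multiplies each number of a shift by 0.2 m and each number of a turn by 120 degrees. A row lasts 1/12 s, in which the tool goes at most 41.7 mm and 7.16 degrees, less where a joint would pass 70% of its speed; a pose out of reach is approached as far as the arm can. A call with a number of a shift or a turn outside -1 to 1 is refused whole. A call with a gripper value outside its range is refused whole. "jaw" is the closure, from 0 (fully open) to 1 (shut), set as the call begins (left out, the last holds). The fingers move at their own pace and stop on an object; "newtons" is the grip in N (left out, the last holds). Time passes only in rows, so rows that repeat a pose let the fingers close, or fill a call up. It gives the time, the measured TCP pose, the force, the opening and the grip force at its end, in the units of the state.
- ctrl.read_state(): the state, without advancing time (a new reading comes with each control period).
- ctrl.grab_frame(name): name is "side" or "top" or "wrist"; returns (picture, depth): 420x560x3 uint8, blue, green, red; 420x560 float32, mm along the optical axis (not along the pixel's ray), 0 where there is no reading.
- ctrl.calibration(name): a dict with "camera_matrix" (3x3 intrinsics, pixels), "origin" and "orientation" of the camera in the world; the wrist camera has in their place "hand_eye" (4x4, takes a point from camera to tool coordinates, whose origin is the TCP and whose axes are the flange's). Camera axes: x right, y down, z forward; pixel columns grow to the right and rows downward; lengths in mm; the calibration is good to about 2 mm. The wrist camera is an equidistant fisheye: a pixel r from the principal point sees the ray r / f radians off the axis. A picture is of the moment at which its call begins: read the wrist's pose just before it. calibration takes no time and is no camera call.
- ctrl.sign_off(): hands the job in; it is judged then, once.
The state is a dict: "t": time; "joint_positions": joint angles; "joint_velocities": joint speeds; "tau": joint torques, N m; "ee_pos": TCP position; "eef_rot": TCP orientation; "force": force on the tool from outside, world axes, zero at the start; "moment": the same for the moment, N m; "gripper_width": opening from 0.0 (shut) to 1.0 (fully open); "grip_force": force on a finger pad.
Only numpy, scipy, OpenCV 4.12 (cv2) and the standard library are available. Lean on these libraries where they do the work, as an engineer would, in place of code of your own. Each camera call takes 0.05 s, during which the arm holds its last target. There are 200 camera calls.

## Working session

There is one attempt and no reset: what is moved stays moved. The work goes in short steps, Python scripts to look and compute and a tool call to move; the robot and the scene stay as the last step left them, time stands still between calls to the robot, and variables do not carry over. Pictures are saved under pics/ and viewed, at most 10 in all, crops included, and the job is handed in when it is done.

Besides the shell and the picture viewer there is one more tool, called after "Call:" as name(argument=value, ...) on one line, values as JSON. step_arm: Moves the arm, as the interface text tells. Shifts and turns lie within -1 to 1; 1 stands for 0.2 m of shift or 120 degrees of turn. Its arguments: {"type":"object","properties":{"targets":{"type":"array","items":{"type":"number"}},"jaw":{"type":"number"},"newtons":{"type":"number"}},"required":["targets"]}

```bash
mkdir -p pics; ls
cat > h.py <<'E'
import numpy as np, cv2
from bench import ctrl
from scipy.spatial.transform import Rotation as R
def cam(n):
    c=ctrl.calibration(n); return c
def rot(o):
    o=np.array(o,float)
    return R.from_quat(o).as_matrix() if o.size==4 else o.reshape(3,3)
def cloud(n,d,st=None):
    "world points HxWx3 from depth"
    c=cam(n);K=np.array(c["camera_matrix"]);v,u=np.indices(d.shape)
    if n!="wrist":
        p=np.dstack([(u-K[0,2])/K[0,0]*d,(v-K[1,2])/K[1,1]*d,d])
        return p@rot(c["orientation"]).T+np.array(c["origin"])
    x=(u-K[0,2])/K[0,0];y=(v-K[1,2])/K[1,1];th=np.hypot(x,y)+1e-9
    s=np.tan(np.minimum(th,1.5))/th
    p=np.dstack([x*s*d,y*s*d,d]);H=np.array(c["hand_eye"])
    p=p@H[:3,:3].T+H[:3,3]
    return p@rot(st["eef_rot"]).T+np.array(st["ee_pos"])
def grab(n,f=None):
    st=ctrl.read_state();im,d=ctrl.grab_frame(n)
    if f: cv2.imwrite("pics/"+f,im); np.savez("pics/"+f+".npz",im=im,d=d,P=cloud(n,d,st))
    return im,d,cloud(n,d,st)
E
python3 - <<'E'
from h import *
for n in("side","top","wrist"):print(n,cam(n))
print(ctrl.read_state())
a=grab("top","top0.png")[0];b=grab("side","side0.png")[0]
E
```

```text
pics
side {'camera_matrix': array([[475.62002508,   0.        , 276.86291907],
       [  0.        , 475.62002508, 210.28587819],
       [  0.        ,   0.        ,   1.        ]]), 'origin': array([237.36751548, 585.91240325, 965.16852832]), 'orientation': array([-0.19429707,  0.91501981, -0.34677327,  0.06881642])}
top {'camera_matrix': array([[527.33826978,   0.        , 285.84188467],
       [  0.        , 527.33826978, 207.01006375],
       [  0.        ,   0.        ,   1.        ]]), 'origin': array([ 317.95864977, -108.65398857, 1635.34616263]), 'orientation': array([ 0.70681676, -0.70366486,  0.05003395, -0.05255889])}
wrist {'camera_matrix': array([[325.1922621 ,   0.        , 278.57684145],
       [  0.        , 325.1922621 , 206.86175692],
       [  0.        ,   0.        ,   1.        ]]), 'hand_eye': array([[-6.01661120e-04, -9.59258339e-01, -2.82529779e-01,
         7.16002670e+01],
       [ 9.99999773e-01, -4.91673302e-04, -4.60196688e-04,
        -2.04113732e+00],
       [ 3.02535161e-04, -2.82529992e-01,  9.59258418e-01,
        -1.81230995e+02],
       [ 0.00000000e+00,  0.00000000e+00,  0.00000000e+00,
         1.00000000e+00]])}
{'t': 0.0, 'joint_positions': array([-1.26029094e+00,  2.91273345e-01, -1.54121541e-01,  1.12670745e+00,
        4.68035421e-05,  1.43147306e+00]), 'joint_velocities': array([ 0.00048973, -0.00041332, -0.00104744, -0.00042739, -0.00267508,
        0.00081759]), 'tau': array([-3.72554368e-04, -5.37145579e+01,  3.31370938e+01,  1.61266525e-02,
       -3.49627244e-04, -1.05485839e-05]), 'ee_pos': array([ 228.13383281, -472.30287419,  192.8377314 ]), 'eef_rot': array([ 9.74813014e-01,  2.23022783e-01, -3.25071493e-05, -6.52615972e-04]), 'force': array([ 0.27477093, -0.36424861,  0.12060267]), 'moment': array([ 0.03934565, -0.03931172,  0.00986741]), 'grip_force': 0.0, 'gripper_width': 0.9983973695173348}
```

View pics/top0.png

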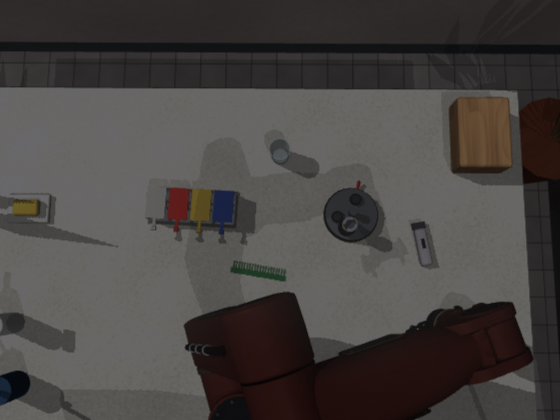

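View pics/side0.png

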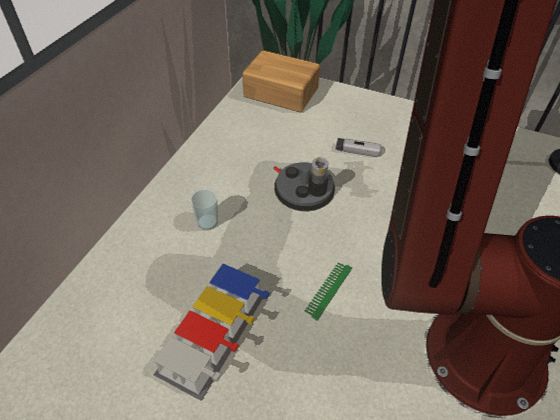

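The top view shows the yellow lid at (201,205) with its knob at (199,232), the comb at (258,270) and the shaver socket near (350,224). The side view has the lid at (217,305) and the shaver at (320,165). Next I measure these.

```bash
python3 - <<'E'
from h import *
for n in("top","side"):
    z=np.load(f"pics/{n}0.png.npz");im,d,P=z["im"],z["d"],z["P"];h=cv2.cvtColor(im,cv2.COLOR_BGR2HSV)
    C={}
    for nm,lo,hi in(("yel",20,32),("blue",112,128),("red",0,6),("green",50,80)):
        m=(h[...,0]>=lo)&(h[...,0]<=hi)&(h[...,1]>140)&(h[...,2]>50)&(d>0)&(P[...,0]>200)&(P[...,0]<800)&(np.abs(P[...,1])<500)
        m&=(P[...,2]>50)&(P[...,2]<80) if nm!="green" else True
        if nm!="green":m&=P[...,1]>-100
        p=P[m]
        if len(p)<10: print(n,nm,len(p));continue
        r=cv2.minAreaRect(p[:,:2].astype(np.float32))
        print(n,nm,len(p),"med",np.median(p,0).round(1),"min",p.min(0).round(),"max",p.max(0).round(),[np.round(x,1) for x in r])
    # socket: points z in 120..140
    m=(P[...,2]>112)&(P[...,2]<145)&(P[...,0]>350)&(P[...,0]<750)&(P[...,1]<-100)&(P[...,1]>-400)&(d>0)
    nc,l,s,c=cv2.connectedComponentsWithStats(m.astype(np.uint8))
    for i in range(1,nc):
        if s[i,4]>15:p=P[l==i];print(n,"sock",s[i],p.mean(0).round(1),p.min(0).round(),p.max(0).round())
    m=(P[...,2]>20)&(P[...,2]<40)&(P[...,0]>400)&(P[...,0]<700)&(P[...,1]<-100)&(P[...,1]>-450)
    p=P[m];print("disc",p.min(0).round(),p.max(0).round(),np.median(p,0).round())
E
python3 - <<'E'
import cv2
im=cv2.imread('pics/top0.png');s=cv2.imread('pics/side0.png')
a=cv2.resize(im[170:250,140:260],None,fx=5,fy=5,interpolation=2)[:400,:400*2]
b=cv2.resize(im[180:250,310:390],None,fx=5,fy=5,interpolation=2)
c=cv2.resize(s[145:215,260:350],None,fx=4,fy=4,interpolation=2)
import numpy as np
o=np.zeros((600,800,3),np.uint8);o[:350,:400]=b;o[:280,420:780]=c
d=cv2.resize(im[175:240,140:245],None,fx=3.8,fy=3.8,interpolation=2);o[352:352+d.shape[0],:d.shape[1]]=d
cv2.imwrite('pics/crop1.png',cv2.convertScaleAbs(o,alpha=1.8))
E
```

```text
top yel 595 med [549.9 155.1  66.6] min [473. 126.  54.] max [601. 185.  78.] [array([536.8, 155.8]), array([ 56.8, 127.5]), np.float64(87.0)]
top blue 571 med [546.7  87.5  66.5] min [468.  59.  56.] max [596. 116.  77.] [array([532.2,  88. ]), array([ 55. , 128.3]), np.float64(86.9)]
top red 615 med [554.3 223.9  66.7] min [476. 193.  53.] max [605. 253.  79.] [array([540.4, 223.7]), array([ 57.7, 128.3]), np.float64(87.2)]
top green 0
top sock [342 217  15  16 184] [ 489. -285.  124.] [ 467. -305.  112.] [ 511. -264.  140.]
disc [ 452. -380.   20.] [ 699. -102.   40.] [ 540. -311.   30.]
side yel 1163 med [550.2 157.4  66.2] min [472. 125.  59.] max [606. 187.  73.] [array([538.1, 156.8]), array([ 59.2, 133.7]), np.float64(87.2)]
side blue 942 med [548.3  89.7  66.2] min [469.  57.  61.] max [600. 119.  75.] [array([533.8,  88.1]), array([ 60.2, 130.4]), np.float64(86.7)]
side red 1300 med [553.8 225.2  66.5] min [475. 193.  60.] max [608. 254.  74.] [array([541.5, 224.7]), array([ 59. , 132.5]), np.float64(87.1)]
side green 122 med [352.  -17.9   4. ] min [333. -99.  -1.] max [391.  67.  11.] [array([361.7, -16.8]), array([168.4,  35.6]), np.float64(80.5)]
side sock [311 157  17  17 230] [ 493.6 -283.5  123.1] [ 472. -307.  113.] [ 515. -261.  134.]
disc [ 457. -379.   20.] [ 641. -220.   40.] [ 552. -274.   29.]
```

View pics/crop1.png

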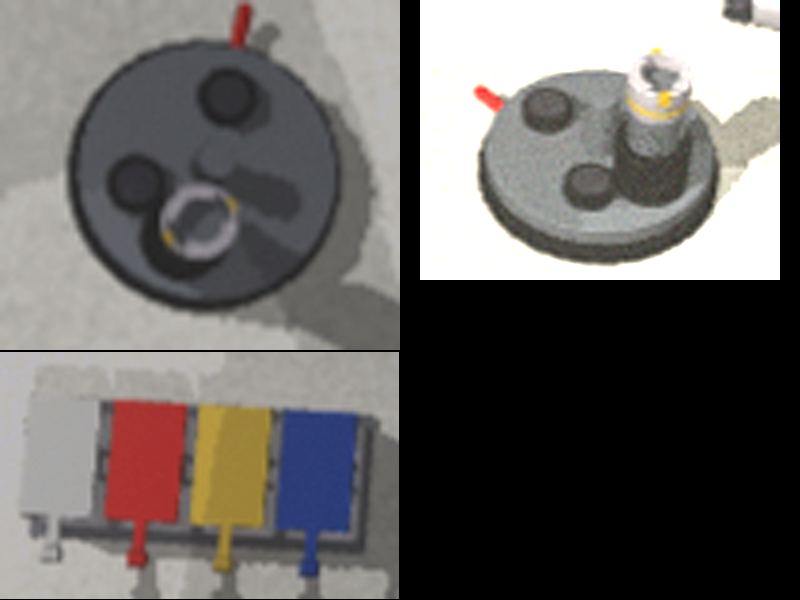

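The crop shows the socket's yellow marks at about (343.6,227.6) and (356.4,221.0) in the top picture. All lids are shut, with their knobs toward the robot. Next: a move planner, then I go above the knob.

```bash
cat >> h.py <<'E'
def down(yaw): # tool pointing down, tool x at yaw (deg)
    return R.from_euler('z',yaw,degrees=True)*R.from_euler('x',180,degrees=True)
def plan(wps,start=None,dig=3,mm=200,deg=35):
    "wps: list of (pos,Rotation[,calls]); prints final-row numbers per call"
    s=ctrl.read_state();p,q=(np.array(s["ee_pos"]),R.from_quat(s["eef_rot"])) if start is None else start
    print("t %.2f tcp %s F %s j %s w %.3f"%(s["t"],p.round(1),np.round(s["force"],1),np.round(s["joint_positions"],2),s["gripper_width"]))
    for w in wps:
        P,Q=np.array(w[0],float),w[1]
        rv=(q.inv()*Q).as_rotvec();
        n=max(1,int(np.ceil(np.linalg.norm(P-p)/mm-1e-3)),int(np.ceil(np.degrees(np.linalg.norm(rv))/deg-1e-2)),w[2] if len(w)>2 else 1)
        p0,q0=p,q
        for i in range(1,n+1):
            Pi=p0+(P-p0)*i/n;Qi=q0*R.from_rotvec(rv*i/n)
            a=np.r_[q.inv().apply(Pi-p)/200,np.degrees((q.inv()*Qi).as_rotvec())/120].round(dig)+0.
            print(list(map(float,a)))
            p=p+q.apply(a[:3]*200);q=q*R.from_rotvec(np.radians(a[3:]*120))
    return p,q
CY=-2.75
E
python3 - <<'E'
from h import *
plan([((478,159,170),down(CY+180))])
t=np.load("pics/top0.png.npz");c=cam("top");K=c["camera_matrix"];Rm=rot(c["orientation"])
for u,v,z in((343.6,227.6,130),(356.4,221,130),(280,152,90),(258,270,5),(422,243,15)):
    r=Rm@np.array([(u-K[0,2])/K[0,0],(v-K[1,2])/K[1,1],1]);print(u,v,(c["origin"]+r*(z-c["origin"][2])/r[2]).round(1))
E
```

```text
t 0.10 tcp [ 228.2 -472.4  192.9] F [ 0.3 -0.2 -0.3] j [-1.26  0.29 -0.15  1.13  0.    1.43] w 0.996
[0.5, -0.46, 0.024, 0.0, 0.0, -0.252]
[0.663, -0.146, 0.023, 0.0, 0.0, -0.253]
[0.646, 0.209, 0.024, 0.0, 0.0, -0.252]
[0.452, 0.506, 0.023, 0.0, 0.0, -0.253]
[0.134, 0.666, 0.024, 0.0, 0.0, -0.252]
343.6 227.6 [ 479.1 -268.7  130. ]
356.4 221 [ 498.3 -305.6  130. ]
280 152 [711.1 -84.2  90. ]
258 270 [360.5 -17.7   5. ]
422 243 [ 444.9 -521.1   15. ]
```

Call:
step_arm(targets=[0.1, -0.09, 0, 0, 0, -0.05, 0.2, -0.18, 0, 0, 0, -0.1, 0.3, -0.27, 0, 0, 0, -0.15, 0.4, -0.37, 0.024, 0, 0, -0.2, 0.5, -0.46, 0.024, 0, 0, -0.252], jaw=0.4, newtons=30)

```text
t: 0.52
ee_pos: [278.1, -344.6, 187.8]
eef_rot: [0.882, 0.472, 0.0, -0.001]
force: [1.0, 1.2, -0.2]
gripper_width: 0.604
grip_force: 0.0
```

Call:
step_arm(targets=[0.13, -0.03, 0, 0, 0, -0.05, 0.26, -0.06, 0, 0, 0, -0.1, 0.4, -0.09, 0, 0, 0, -0.15, 0.53, -0.12, 0.02, 0, 0, -0.2, 0.663, -0.146, 0.023, 0, 0, -0.253])

```text
t: 0.93
ee_pos: [328.1, -218.6, 183.5]
eef_rot: [0.727, 0.686, -0.0, -0.0]
force: [0.0, 0.5, -0.2]
gripper_width: 0.598
grip_force: 0.0
```

Call:
step_arm(targets=[0.13, 0.04, 0, 0, 0, -0.05, 0.26, 0.08, 0, 0, 0, -0.1, 0.39, 0.13, 0, 0, 0, -0.15, 0.52, 0.17, 0.02, 0, 0, -0.2, 0.646, 0.209, 0.024, 0, 0, -0.252])

```text
t: 1.35
ee_pos: [378.1, -92.4, 178.8]
eef_rot: [0.523, 0.852, -0.0, -0.0]
force: [-0.2, -1.1, -0.2]
gripper_width: 0.602
grip_force: 0.0
```

Call:
step_arm(targets=[0.09, 0.1, 0, 0, 0, -0.05, 0.18, 0.2, 0, 0, 0, -0.1, 0.27, 0.3, 0, 0, 0, -0.15, 0.36, 0.4, 0.02, 0, 0, -0.2, 0.452, 0.506, 0.023, 0, 0, -0.253])

```text
t: 1.77
ee_pos: [427.9, 33.6, 174.1]
eef_rot: [0.282, 0.959, -0.0, -0.0]
force: [0.3, -0.8, -0.0]
gripper_width: 0.598
grip_force: 0.0
```

Call:
step_arm(targets=[0.03, 0.13, 0, 0, 0, -0.05, 0.06, 0.27, 0, 0, 0, -0.1, 0.09, 0.4, 0, 0, 0, -0.15, 0.12, 0.53, 0.02, 0, 0, -0.2, 0.134, 0.666, 0.024, 0, 0, -0.252])

```text
t: 2.18
ee_pos: [477.7, 160.0, 169.2]
eef_rot: [0.022, 1.0, -0.0, -0.001]
force: [0.9, -0.3, -0.3]
gripper_width: 0.603
grip_force: 0.0
```

Run:
```python
from h import *
im,d,P=grab("wrist","w1.png");h=cv2.cvtColor(im,cv2.COLOR_BGR2HSV)
m=(h[...,0]>=20)&(h[...,0]<=32)&(h[...,1]>140)&(h[...,2]>50)&(P[...,2]>45)&(P[...,2]<85)&(d>0)
p=P[m];c,s=np.cos(np.radians(CY)),np.sin(np.radians(CY));X=np.array([c,s]);Y=np.array([-s,c])
q=np.c_[p[:,:2]@X,p[:,:2]@Y,p[:,2]]
k=q[q[:,0]<q[:,0].min()+14];print("knob",k.min(0).round(1),k.max(0).round(1));kc=(k.min(0)+k.max(0))/2
print("kc world",kc[0]*X+kc[1]*Y, "TCP in case",np.dot(X,[477.7,160]),np.dot(Y,[477.7,160]))
b=q[q[:,0]>q[:,0].min()+45];print("panel",b.min(0).round(1),b.max(0).round(1),[np.round(i,1) for i in cv2.minAreaRect(p[P[m][:,2]>50][:,:2].astype(np.float32))])
```

```text
knob [462.3 176.8  66.6] [476.1 189.3  74.6]
kc world [477.43673598 160.30091663] TCP in case 469.47337366044593 182.7348938322381
panel [507.3 154.1  65.6] [593.  211.6  70.3] [array([535.8, 157.3]), array([ 57.5, 130.7]), np.float64(87.3)]
```

View pics/w1.png

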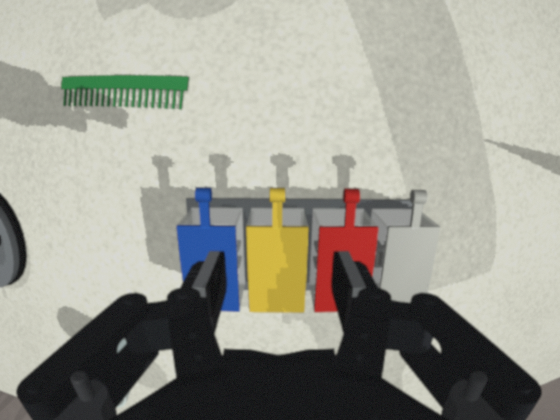

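The wrist view shows the yellow knob at (278,195), centred between the fingers. It sits right under the TCP, so I descend and pinch.

Call:
step_arm(targets=[0, 0, 0.12, 0, 0, 0, 0, 0, 0.25, 0, 0, 0, 0, 0, 0.4, 0, 0, 0, 0, 0, 0.53, 0, 0, 0, 0, 0, 0.617, 0, 0, 0])

```text
t: 2.65
ee_pos: [476.6, 158.3, 43.9]
eef_rot: [0.024, 1.0, -0.0, -0.001]
force: [0.2, -0.4, 0.5]
gripper_width: 0.6
grip_force: 0.0
```

Call:
step_arm(targets=[0, 0, 0, 0, 0, 0, 0, 0, 0, 0, 0, 0, 0, 0, 0, 0, 0, 0, 0, 0, 0, 0, 0, 0, 0, 0, 0, 0, 0, 0], jaw=1, newtons=30)

```text
t: 3.07
ee_pos: [479.3, 158.7, 47.7]
eef_rot: [0.024, 1.0, 0.0, 0.001]
force: [0.8, -1.0, -0.6]
gripper_width: 0.003
grip_force: 0.0
```

Run:
```python
from h import *
s=ctrl.read_state();p=np.array(s["ee_pos"]);q=R.from_quat(s["eef_rot"]);print(p,s["gripper_width"],s["grip_force"],s["force"])
# arc about hinge in tool coords, offset from start; knob at (-126,+2.5) from hinge (x,z); rotating up & over
for a in range(0,116,5):
    r=np.radians(a);x=-126*np.cos(r)+2.5*np.sin(r)+126;z=126*np.sin(r)+2.5*np.cos(r)-2.5
    print(a,round(-x/200,3),round(-z/200,3))
```

```text
[479.32516647 158.73810865  47.68473203] 0.0031189798939471303 0.0 [ 0.76423929 -1.02006768 -0.63747667]
0 -0.0 -0.0
5 -0.003 -0.055
10 -0.012 -0.109
15 -0.025 -0.163
20 -0.042 -0.215
25 -0.064 -0.265
30 -0.091 -0.313
35 -0.121 -0.359
40 -0.155 -0.402
45 -0.193 -0.442
50 -0.235 -0.478
55 -0.279 -0.511
60 -0.326 -0.539
65 -0.375 -0.564
70 -0.426 -0.584
75 -0.479 -0.599
80 -0.533 -0.61
85 -0.588 -0.616
90 -0.642 -0.618
95 -0.697 -0.614
100 -0.752 -0.606
105 -0.805 -0.593
110 -0.857 -0.575
115 -0.908 -0.553
```

The jaw closed on nothing, so I look.

Run:
```python
from h import *
for i in range(3):print(np.round(ctrl.read_state()["ee_pos"],1))
im,d,P=grab("wrist","w2.png")
j,d2,P2=grab("side","s2.png")
o=np.zeros((600,800,3),np.uint8);o[:420,:560]=im;c=cv2.resize(j[240:390,150:310],None,fx=2,fy=2,interpolation=2);o[300:600,480:800]=c
cv2.imwrite("pics/c2.png",o)
```

```text
[479.3 158.7  47.7]
[479.3 158.7  47.7]
[479.3 158.7  47.7]
```

View pics/c2.png

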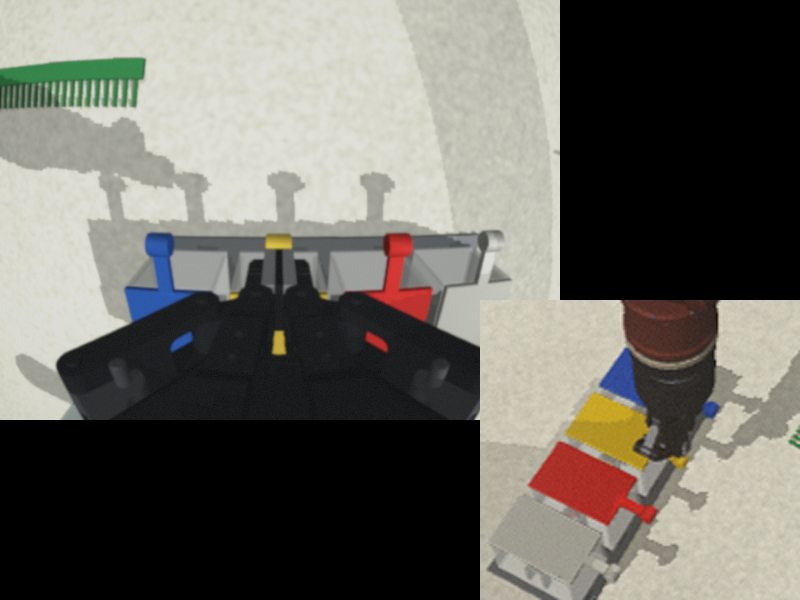

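The wrist view shows the fingers shut at about (280,285), behind the knob at (278,241) on its lid side. I check where the TCP projects and where the knob lies now.

Run:
```python
from h import *
z=np.load("pics/w2.png.npz");P=z["P"];d=z["d"]
st=ctrl.read_state();Rt=rot(st["eef_rot"]);print(np.round(st["ee_pos"],1),st["joint_positions"].round(3))
c=cam("wrist");H=np.array(c["hand_eye"]);K=c["camera_matrix"]
def proj(t):
    x=H[:3,:3].T@(np.array(t,float)-H[:3,3]);r=np.hypot(x[0],x[1]);th=np.arctan2(r,x[2]);return K[0,2]+K[0,0]*th*x[0]/r,K[1,2]+K[0,0]*th*x[1]/r,x[2]
for t in((0,0,0),(0,0,-19),(0,0,-40)):print(t,np.round(proj(t),1))
for u,v in((278,241),(272,241),(278,236),(278,247),(160,243),(398,243),(262,265),(297,265),(280,262),(232,296),(278,342),(280,290),(260,290)):
    print(u,v,d[v,u].round(1),P[v,u].round(1),((P[v,u]-st["ee_pos"])@Rt).round(1))
z=np.load("pics/s2.png.npz");im,P=z["im"],z["P"];h=cv2.cvtColor(im,cv2.COLOR_BGR2HSV)
m=(h[...,0]>=20)&(h[...,0]<=32)&(h[...,1]>140)&(h[...,2]>50)&(P[...,0]>400)&(P[...,0]<500)&(np.abs(P[...,1]-158)<30);p=P[m];print("side knob",p.min(0),p.max(0),np.median(p,0))
```

```text
[478.9 158.7  47.3] [ 0.175  0.386 -0.435  0.748  0.     0.224]
(0, 0, 0) [275.8 238.4 194.5]
(0, 0, -19) [275.5 251.4 176.3]
(0, 0, -40) [275.2 269.  156.2]
278 241 170.7 [471.7 160.5  70.3] [  7.2   1.4 -23. ]
272 241 171.1 [471.7 157.3  69.9] [  7.1  -1.7 -22.6]
278 236 173.3 [470.2 160.5  67.1] [  8.8   1.4 -19.8]
278 247 169.9 [474.5 160.3  71.9] [  4.5   1.4 -24.7]
160 243 169.2 [469.8  95.9  72.2] [  6.  -63.1 -24.9]
398 243 171.0 [477.  226.7  70.6] [  5.2  67.8 -23.3]
262 265 142.5 [470.8 153.4  99.5] [  7.7  -5.6 -52.2]
297 265 142.2 [471.4 168.9  99.8] [  7.9   9.9 -52.5]
280 262 135.2 [466.6 161.6 105.7] [ 12.3   2.3 -58.5]
232 296 184.2 [506.9 131.7  67.1] [-29.3 -25.5 -19.8]
278 342 193.6 [542.8 156.9  67.6] [-63.9   1.3 -20.2]
280 290 119.6 [469.9 161.3 123. ] [  9.    2.3 -75.7]
260 290 108.9 [463.9 154.7 132.5] [ 14.7  -4.6 -85.3]
side knob [472.11713631 155.03901717  59.81575867] [491.29765343 172.70305923  96.69822041] [477.17958724 163.99420567  68.04421845]
```

Run:
```python
from h import *
im=np.load("pics/w2.png.npz")["im"];s=np.load("pics/s2.png.npz")["im"]
a=cv2.resize(im[225:345,215:345],None,fx=4,fy=4,interpolation=2);b=cv2.resize(s[285:335,220:270],None,fx=5,fy=5,interpolation=2)
o=np.zeros((480,780,3),np.uint8);o[:,:520]=a;o[:250,525:775]=b
cv2.imwrite("pics/c3.png",cv2.convertScaleAbs(o,alpha=2.5))
st=ctrl.read_state();print(st["gripper_width"],st["grip_force"],st["t"])
d=np.load("pics/w2.png.npz")["d"];print(d[236:300:4,240:320:6].round(0))
```

```text
-0.003684050322173592 0.0 3.1667
[[245. 245. 245. 245. 245. 173. 172. 173. 173. 243. 246. 246. 245. 244.]
 [241. 241. 241. 242. 241. 170. 171. 170. 171. 240. 242. 242. 242. 242.]
 [242. 243. 242. 242. 243. 171. 169. 170. 171. 242. 242. 241. 242. 243.]
 [243. 244. 243. 243. 244. 170. 171. 170. 170. 243. 242. 244. 243. 243.]
 [240. 241. 242. 241. 145. 146. 146. 145. 146. 242. 240. 241. 242. 244.]
 [235. 235. 234. 234. 142. 142. 141. 142. 142. 234. 235. 235. 234. 234.]
 [228. 228. 148. 147. 140. 139. 139. 138. 138. 139. 147. 227. 228. 228.]
 [220. 223. 143. 144. 135. 135. 135. 135. 135. 135. 144. 142. 223. 221.]
 [215. 214. 139. 141. 132. 131. 131. 130. 130. 131. 140. 139. 215. 215.]
 [210. 209. 134. 136. 125. 127. 127. 128. 127. 127. 135. 137. 210. 209.]
 [206. 204. 133. 132. 124. 124. 125. 125. 125. 123. 132. 133. 205. 205.]
 [200. 129. 128. 130. 121. 122. 122. 120. 121. 121. 129. 129. 200. 200.]
 [197. 127. 126. 117. 118. 119. 119. 117. 118. 118. 115. 127. 127. 194.]
 [190. 114. 109. 112. 114. 114. 118. 119. 113. 114. 110. 110. 114. 190.]
 [111. 111. 109. 108. 111. 110.   0. 119. 110. 110. 108. 109. 111. 110.]
 [108. 109. 108. 109. 108. 108. 118. 119. 109. 108. 109. 108. 108. 108.]]
```

View pics/c3.png

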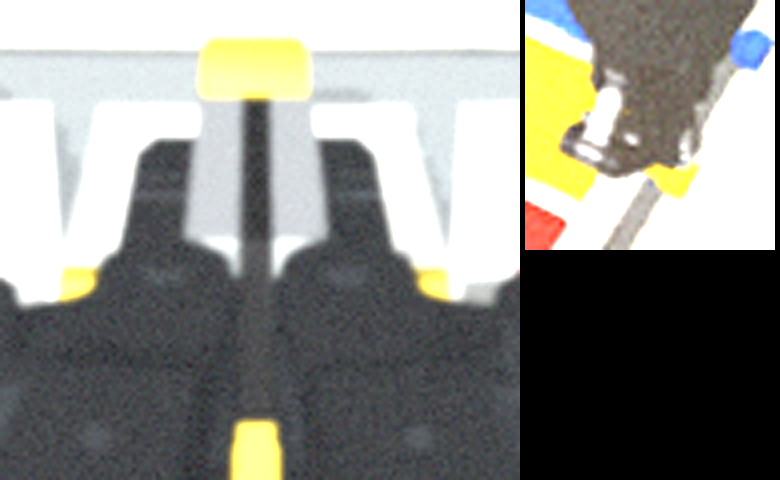

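Run:
```python
from h import *
for f,pp,qq in(("w1",[477.7,160,169.2],[.022,1,0,-.001]),("w2",[479,158.7,47.4],[.024,1,0,0])):
    z=np.load(f"pics/{f}.png.npz");P=z["P"];Rt=R.from_quat(qq).as_matrix();T=(P-pp)@Rt
    m=(np.abs(T[...,0])<25)&(np.abs(T[...,1])<60)&(T[...,2]>-70)&(T[...,2]<-28 if f=="w2" else T[...,2]<20)&(z["d"]>0)
    for lo in range(-70,10,6):
        k=m&(T[...,2]>=lo)&(T[...,2]<lo+6)
        if k.sum()>3:print(f,lo,k.sum(),"x",np.percentile(T[k][:,0],[2,98]).round(1),"y",np.percentile(T[k][:,1],[2,98]).round(1))
```

```text
w1 -70 661 x [-8.3 12.8] y [-36.7  40.2]
w1 -64 593 x [-8.6 12.7] y [-36.8  39.9]
w1 -58 531 x [-8.4 12.8] y [-36.8  40.1]
w1 -52 397 x [-9.1 12.8] y [-35.   38.5]
w1 -46 111 x [-8.5 10.9] y [-24.4  27.5]
w2 -70 437 x [ 7.4 12.6] y [-11.3  14.6]
w2 -64 420 x [ 7.5 12.4] y [-11.3  14.7]
w2 -58 369 x [ 7.4 12.5] y [-11.1  15. ]
w2 -52 322 x [ 7.5 12.5] y [-11.1  14.3]
w2 -46 77 x [ 7.5 12.5] y [-9.  11.6]
```

Run:
```python
from h import *
z=np.load("pics/s2.png.npz");P=z["P"];im=z["im"].astype(int)
m=(np.abs(P[...,0]-479)<25)&(np.abs(P[...,1]-160)<25)&(P[...,2]>74)&(P[...,2]<160)
for lo in range(74,130,6):
    k=m&(P[...,2]>=lo)&(P[...,2]<lo+6);
    if k.sum():print(lo,k.sum(),P[k].mean(0).round(1),im[k].mean(0).round())
```

```text
86 6 [470.8 161.9  89.7] [ 83.  95. 100.]
92 13 [471.5 165.6  95.1] [59. 81. 89.]
98 10 [472.1 166.5 100.7] [59. 64. 66.]
104 10 [471.  165.6 106.6] [60. 63. 66.]
110 11 [470.5 164.1 112.4] [61. 64. 68.]
116 6 [470.2 161.2 118.7] [50. 54. 58.]
122 6 [469.2 163.4 125.7] [47. 53. 56.]
128 17 [470.  164.4 131.8] [39. 45. 49.]
```

Both cameras put the closed finger ends at world z ≈ 89 while the reported TCP is at 47. The real finger end is therefore about 42 mm behind the reported TCP, and I allow for that from here on. I reopen, go down 42 mm more and pinch.

Call:
step_arm(targets=[0, 0, 0, 0, 0, 0, 0, 0, 0, 0, 0, 0, 0, 0, 0, 0, 0, 0, 0, 0, 0, 0, 0, 0, 0, 0, 0, 0, 0, 0], jaw=0.5)

```text
t: 3.58
ee_pos: [478.3, 158.6, 46.4]
eef_rot: [0.024, 1.0, 0.0, 0.0]
force: [-0.4, -0.5, -0.2]
gripper_width: 0.503
grip_force: 0.0
```

Call:
step_arm(targets=[0, 0, 0.05, 0, 0, 0, 0, 0, 0.1, 0, 0, 0, 0, 0, 0.15, 0, 0, 0, 0, 0, 0.19, 0, 0, 0, 0, 0, 0.21, 0, 0, 0])

```text
t: 4.0
ee_pos: [477.0, 158.3, 2.6]
eef_rot: [0.024, 1.0, -0.0, -0.001]
force: [-0.3, -0.1, 0.7]
gripper_width: 0.499
grip_force: 0.0
```

Call:
step_arm(targets=[0, 0, 0, 0, 0, 0, 0, 0, 0, 0, 0, 0, 0, 0, 0, 0, 0, 0, 0, 0, 0, 0, 0, 0, 0, 0, 0, 0, 0, 0], jaw=1, newtons=30)

```text
t: 4.42
ee_pos: [478.3, 158.5, 4.7]
eef_rot: [0.024, 1.0, -0.0, 0.0]
force: [-0.7, -0.1, -0.2]
gripper_width: 0.153
grip_force: 30.0
```

Call:
step_arm(targets=[-0.003, 0, -0.055, 0, 0, 0, -0.012, 0, -0.109, 0, 0, 0, -0.025, 0, -0.163, 0, 0, 0, -0.042, 0, -0.215, 0, 0, 0, -0.064, 0, -0.265, 0, 0, 0])

```text
t: 4.83
ee_pos: [491.0, 157.9, 58.1]
eef_rot: [0.024, 1.0, -0.0, 0.0]
force: [0.8, -0.5, -3.1]
gripper_width: 0.157
grip_force: 29.3
```

Call:
step_arm(targets=[-0.027, 0, -0.048, 0, 0, 0, -0.057, 0, -0.094, 0, 0, 0, -0.091, 0, -0.137, 0, 0, 0, -0.129, 0, -0.177, 0, 0, 0, -0.171, 0, -0.213, 0, 0, 0])

```text
t: 5.25
ee_pos: [524.8, 156.2, 100.6]
eef_rot: [0.024, 1.0, -0.0, -0.0]
force: [-1.5, -0.7, -1.8]
gripper_width: 0.158
grip_force: 29.3
```

Call:
step_arm(targets=[-0.044, 0, -0.033, 0, 0, 0, -0.091, 0, -0.061, 0, 0, 0, -0.14, 0, -0.086, 0, 0, 0, -0.191, 0, -0.106, 0, 0, 0, -0.244, 0, -0.121, 0, 0, 0])

```text
t: 5.67
ee_pos: [573.9, 153.8, 124.8]
eef_rot: [0.024, 1.0, -0.0, -0.0]
force: [-0.7, -0.6, -0.5]
gripper_width: 0.156
grip_force: 29.7
```

Call:
step_arm(targets=[-0.054, 0, -0.011, 0, 0, 0, -0.109, 0, -0.017, 0, 0, 0, -0.163, 0, -0.019, 0, 0, 0, -0.218, 0, -0.015, 0, 0, 0, -0.273, 0, -0.007, 0, 0, 0])

```text
t: 6.08
ee_pos: [628.9, 151.0, 126.2]
eef_rot: [0.024, 1.0, -0.0, 0.0]
force: [-1.7, -1.2, -0.0]
gripper_width: 0.155
grip_force: 30.3
```

Call:
step_arm(targets=[-0.053, 0, 0.013, 0, 0, 0, -0.105, 0, 0.031, 0, 0, 0, -0.156, 0, 0.053, 0, 0, 0, -0.156, 0, 0.053, 0, 0, 0, -0.156, 0, 0.053, 0, 0, 0])

```text
t: 6.5
ee_pos: [660.4, 149.5, 115.6]
eef_rot: [0.025, 1.0, -0.0, 0.001]
force: [1.0, -2.0, 4.7]
gripper_width: 0.157
grip_force: 31.2
```

Lid is at about 115°. I let go, rise, and swing above the compartment.

Call:
step_arm(targets=[0, 0, 0, 0, 0, 0, 0, 0, 0, 0, 0, 0, 0, 0, 0, 0, 0, 0, 0, 0, -0.15, 0, 0, 0, 0, 0, -0.33, 0, 0, 0], jaw=0.5)

```text
t: 6.92
ee_pos: [656.9, 149.6, 178.9]
eef_rot: [0.024, 1.0, -0.0, -0.003]
force: [1.0, 0.1, 0.8]
gripper_width: 0.5
grip_force: 0.0
```

Run:
```python
from h import *
X=np.array([np.cos(np.radians(CY)),np.sin(np.radians(CY))]);h=np.array([603.9,152.8]);g=h-X*(48-1.5);print(g)
plan([((*g,150),down(CY+90))])
```

```text
[557.45355003 155.03098298]
t 6.92 tcp [656.9 149.6 178.9] F [1.  0.1 0.8] j [0.12 0.6  0.29 1.27 0.   0.16] w 0.500
[0.166, 0.001, 0.049, -0.001, -0.001, 0.25]
[0.144, -0.082, 0.049, -0.001, 0.0, 0.25]
[0.084, -0.143, 0.049, -0.001, -0.001, 0.25]
```

Call:
step_arm(targets=[0.03, 0, 0, 0, 0, 0.05, 0.07, 0, 0, 0, 0, 0.1, 0.1, 0, 0.02, 0, 0, 0.15, 0.13, 0, 0.04, 0, 0, 0.2, 0.166, 0, 0.049, 0, 0, 0.25])

```text
t: 7.33
ee_pos: [625.6, 151.5, 170.8]
eef_rot: [0.285, 0.959, -0.0, -0.0]
force: [-0.3, 0.2, 0.3]
gripper_width: 0.502
grip_force: 0.0
```

Call:
step_arm(targets=[0.03, -0.016, 0.01, 0, 0, 0.05, 0.06, -0.033, 0.02, 0, 0, 0.1, 0.09, -0.05, 0.03, 0, 0, 0.15, 0.12, -0.066, 0.04, 0, 0, 0.2, 0.144, -0.082, 0.049, 0, 0, 0.25])

```text
t: 7.75
ee_pos: [592.4, 153.4, 161.3]
eef_rot: [0.523, 0.852, -0.0, -0.0]
force: [0.3, 0.1, -0.3]
gripper_width: 0.502
grip_force: 0.0
```

Call:
step_arm(targets=[0.02, -0.03, 0.01, 0, 0, 0.05, 0.035, -0.06, 0.02, 0, 0, 0.1, 0.05, -0.09, 0.03, 0, 0, 0.15, 0.067, -0.12, 0.04, 0, 0, 0.2, 0.084, -0.143, 0.049, 0, 0, 0.25])

```text
t: 8.17
ee_pos: [559.2, 155.1, 151.5]
eef_rot: [0.726, 0.688, -0.0, -0.0]
force: [-0.4, 0.3, 0.0]
gripper_width: 0.5
grip_force: 0.0
```

Run:
```python
from h import *
st=ctrl.read_state();im,d,P=grab("wrist","w4.png");print(st["ee_pos"],st["joint_positions"].round(2))
Rt=rot(st["eef_rot"]);T=(P-st["ee_pos"])@Rt
# finger ends in tool frame
m=(np.abs(T[...,0])<20)&(np.abs(T[...,1])<45)&(T[...,2]>-70)&(T[...,2]<-42)&(d>0);q=T[m]
print("fingers",np.percentile(q,[1,99],axis=0).round(1))
# box interior
Xc=R.from_euler('z',CY,degrees=True).inv().apply(P.reshape(-1,3)-[557.45,155.03,0]).reshape(P.shape)
m=(np.abs(Xc[...,1])<30)&(np.abs(Xc[...,0])<45)&(P[...,2]>45)&(P[...,2]<59)&(d>0);q=Xc[m];print("head top",m.sum(),np.percentile(q,[2,50,98],axis=0).round(1))
j=grab("side","s4.png")[0]
o=np.zeros((600,800,3),np.uint8);o[:420,:560]=im;o[300:600,480:800]=cv2.resize(j[230:380,150:310],None,fx=2,fy=2,interpolation=2)
cv2.imwrite("pics/c4.png",cv2.convertScaleAbs(o,alpha=1.4))
```

```text
[559.20676647 155.07204855 151.52835314] [ 0.14  0.42 -0.07  1.08  0.    1.77]
fingers [[ -8.7 -35.7 -69.7]
 [ 13.2  33.1 -42.9]]
head top 1452 [[-39.6 -24.9  45.4]
 [ -0.9  -4.   52.5]
 [ 42.5  30.   58.1]]
```

View pics/c4.png

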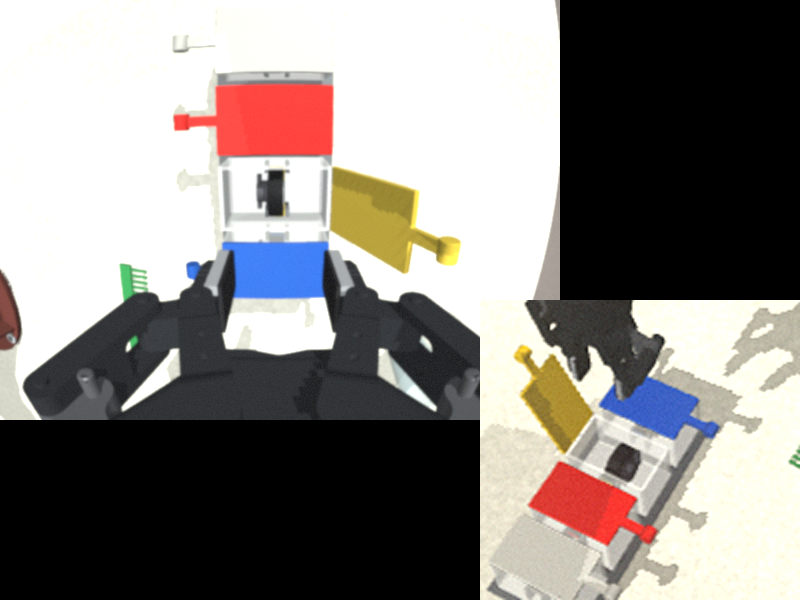

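The lid stands open. The head's black rim is at (277,190) in the wrist picture, spigot toward the knob side. Measuring the rim relative to the fingers.

Run:
```python
from h import *
z=np.load("pics/w4.png.npz");im,P,d=z["im"],z["P"],z["d"]
st=ctrl.read_state();pp=np.array([559.2,155.07,151.5]);Rt=rot(st["eef_rot"]);T=(P-pp)@Rt
sub=np.zeros(d.shape,bool);sub[160:225,245:310]=1
m=sub&(im.max(2)<60)&(P[...,2]>30)&(P[...,2]<60);print(m.sum())
for lo in range(30,60,4):
    k=m&(P[...,2]>=lo)&(P[...,2]<lo+4)
    if k.sum()>3:print(lo,k.sum(),"tool x",np.percentile(T[k][:,0],[2,98]).round(1),"y",np.percentile(T[k][:,1],[2,50,98]).round(1))
m=(np.abs(T[...,0])<20)&(np.abs(T[...,1])<45)&(T[...,2]>-55)&(T[...,2]<-42)&(d>0)
a=T[m];print("inner faces",a[a[:,1]<0][:,1].max(),a[a[:,1]>0][:,1].min(), np.percentile(a[a[:,1]<0][:,1],[2,90,98]),np.percentile(a[a[:,1]>0][:,1],[2,10,98]),np.percentile(a[:,2],[99.5]))
print(R.from_quat(st["eef_rot"]).as_euler("xyz",degrees=True), st["ee_pos"])
```

```text
731
34 23 tool x [-7.8 11.3] y [-19.6 -17.8 -13.3]
38 54 tool x [-6.2 21. ] y [-19.3 -14.3  -6.3]
42 51 tool x [-20.   22.1] y [-12.8  -4.6   1.9]
46 114 tool x [-17.5  20.8] y [-10.1  -4.3   1.9]
50 238 tool x [-13.4  16.2] y [-11.5  -5.2   1.8]
54 250 tool x [-7.5 10. ] y [-11.4  -5.2   0.9]
inner faces -22.31678279941418 19.692553768230525 [-35.14982805 -22.56072952 -22.43127466] [19.7988695  19.90109436 32.65968705] [-42.21577435]
[-1.79941300e+02  4.55130517e-04  8.71373166e+01] [558.95305739 155.23578751 151.5329902 ]
```

Call:
step_arm(targets=[0, -0.017, 0.1, 0, 0, 0, 0, -0.017, 0.27, 0, 0, 0, 0, -0.017, 0.45, 0, 0, 0, 0, -0.017, 0.6, 0, 0, 0, 0, -0.017, 0.68, 0, 0, 0])

```text
t: 8.68
ee_pos: [554.8, 154.9, 12.3]
eef_rot: [0.723, 0.691, -0.002, -0.001]
force: [-1.1, -0.4, 0.2]
gripper_width: 0.5
grip_force: 0.0
```

Call:
step_arm(targets=[0, 0, 0.03, 0, 0, 0, 0, 0, 0.06, 0, 0, 0, 0, 0, 0.07, 0, 0, 0, 0, 0, 0.07, 0, 0, 0, 0, 0, 0.07, 0, 0, 0])

```text
t: 9.1
ee_pos: [557.9, 155.3, 2.7]
eef_rot: [0.724, 0.69, 0.001, 0.001]
force: [-0.5, 0.7, 0.6]
gripper_width: 0.497
grip_force: 0.0
```

Call:
step_arm(targets=[0, 0, 0, 0, 0, 0, 0, 0, 0, 0, 0, 0, 0, 0, 0, 0, 0, 0, 0, 0, 0, 0, 0, 0, 0, 0, 0, 0, 0, 0], jaw=1, newtons=40)

```text
t: 9.52
ee_pos: [557.0, 155.4, 3.1]
eef_rot: [0.724, 0.69, 0.001, 0.0]
force: [-3.8, -0.3, 10.8]
gripper_width: 0.146
grip_force: 51.5
```

Call:
step_arm(targets=[0, 0, -0.03, 0, 0, 0, 0, 0, -0.08, 0, 0, 0, 0, 0, -0.15, 0, 0, 0, 0, 0, -0.25, 0, 0, 0, 0, 0, -0.35, 0, 0, 0])

```text
t: 9.93
ee_pos: [556.8, 155.1, 73.1]
eef_rot: [0.724, 0.69, 0.0, 0.0]
force: [1.0, -0.2, -0.4]
gripper_width: 0.149
grip_force: 49.4
```

Call:
step_arm(targets=[0, 0, -0.1, 0, 0, 0, 0, 0, -0.25, 0, 0, 0, 0, 0, -0.4, 0, 0, 0, 0, 0, -0.5, 0, 0, 0, 0, 0, -0.55, 0, 0, 0])

```text
t: 10.35
ee_pos: [558.5, 155.4, 185.7]
eef_rot: [0.724, 0.69, 0.002, 0.002]
force: [-0.2, 0.1, -0.1]
gripper_width: 0.153
grip_force: 49.4
```

Run:
```python
from h import *
st=ctrl.read_state();print(st["ee_pos"],st["gripper_width"],st["grip_force"],st["force"])
im,d,P=grab("wrist","w5.png");Rt=rot(st["eef_rot"]);T=(P-st["ee_pos"])@Rt
m=(np.abs(T[...,0])<30)&(np.abs(T[...,1])<30)&(T[...,2]>-70)&(T[...,2]<15)&(d>0)
for lo in range(-70,15,5):
    k=m&(T[...,2]>=lo)&(T[...,2]<lo+5)
    if k.sum()>3:print(lo,k.sum(),"x",np.percentile(T[k][:,0],[2,98]).round(1),"y",np.percentile(T[k][:,1],[2,98]).round(1))
cv2.imwrite("pics/c5.png",cv2.convertScaleAbs(cv2.resize(im[160:330,180:380],None,fx=3,fy=3),alpha=2))
```

```text
[558.4640764  155.3781258  185.73626246] 0.1533190741257155 49.40162122249603 [-0.22733705  0.13418932 -0.13827173]
-70 381 x [-1.3 13.3] y [-20.9  18. ]
-65 401 x [-4.9 13.2] y [-20.7  18.2]
-60 371 x [-5.7 13.1] y [-20.7  18.1]
-55 1373 x [-8.8 12.9] y [-18.9  15.8]
-50 988 x [-14.1  17.9] y [-18.   15.7]
-45 482 x [-17.7  21.6] y [-12.7  10.5]
-40 315 x [ 5.4 24.1] y [-18.7   6.5]
-35 443 x [ 8.7 25.3] y [-18.5   7.3]
-30 161 x [10.8 25.4] y [-17.9   6.9]
-25 14 x [10.6 24.6] y [-18.5   4.5]
```

View pics/c5.png

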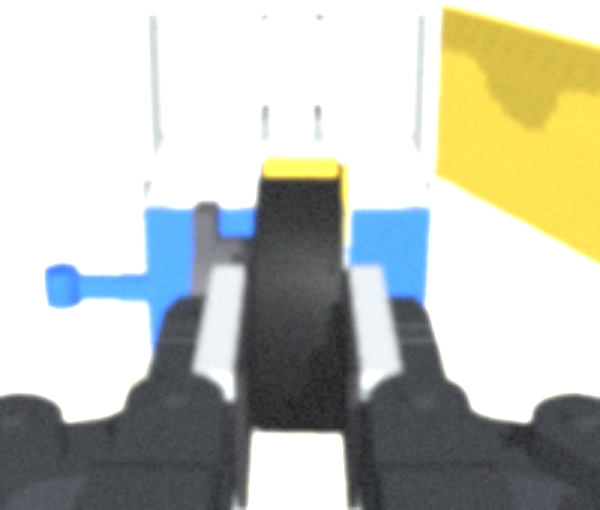

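The head is held by its rim between the fingertips, yellow mark up at (300,168) in the crop, spigot to the left. Plan for laying down: pitch the tool to 20° below horizontal, so the head is almost flat with its steel face up.

```bash
cat >> h.py <<'E'
def pitched(yaw,t): # tool z along yaw dir, sloping down t; tool y up
    A=R.from_euler('z',yaw,degrees=True);t=np.radians(t);c,s=np.cos(t),np.sin(t)
    return A*R.from_matrix(np.array([[0,1,0],[s,0,c],[c,0,-s]]).T)
E
python3 - <<'E'
from h import *
z=np.load("pics/w5.png.npz");P,d=z["P"],z["d"];st=ctrl.read_state();T=(P-st["ee_pos"])@rot(st["eef_rot"])
for lo in range(-150,-40,10):
    k=(T[...,2]>=lo)&(T[...,2]<lo+10)&(np.abs(T[...,1])<80)&(np.abs(T[...,0])<40)&(d>0)
    if k.sum():print(lo,np.percentile(T[k][:,1],[.5,99.5]).round(0),end=' ')
print()
for Q in [pitched(-15,20)]:
    assert abs(np.linalg.det(Q.as_matrix())-1)<1e-6
    c=np.array([610,-110,17.0]);tcp=c+Q.apply([-1.7,6.4,30]);print("final",tcp)
    hi=tcp+[0,0,130]
    plan([(hi,Q,3)])
E
```

```text
-150 [-39.  36.] -140 [-62.  59.] -130 [-63.  60.] -120 [-57.  55.] -110 [-52.  49.] -100 [-45.  42.] -90 [-40.  37.] -80 [-25.  21.] -70 [-22.  18.] -60 [-21.  18.] -50 [-20.  17.] 
final [ 638.90455173 -119.5049208    12.75342847]
t 10.40 tcp [558.8 155.4 186. ] F [ 1.2 -0.3  1.5] j [ 0.15  0.39 -0.02  1.15 -0.    1.76] w 0.151
[-0.451, 0.155, 0.073, -0.193, -0.021, 0.029]
[-0.438, 0.137, 0.152, -0.193, -0.021, 0.03]
[-0.422, 0.088, 0.217, -0.192, -0.021, 0.029]
```

Run:
```python
from h import *
Q=pitched(-15,25);c=np.array([610,-110,17.3]);tcp=c+Q.apply([-1.7,6.4,30]);print("final",tcp)
plan([(tcp+[0,0,130],Q,3)])
```

```text
final [ 638.43538508 -119.37920798   10.42182198]
t 10.40 tcp [558.8 155.4 186. ] F [ 1.2 -0.3  1.5] j [ 0.15  0.39 -0.02  1.15 -0.    1.76] w 0.151
[-0.451, 0.154, 0.076, -0.179, -0.019, 0.03]
[-0.437, 0.14, 0.151, -0.179, -0.02, 0.03]
[-0.422, 0.098, 0.213, -0.179, -0.019, 0.03]
```

Call:
step_arm(targets=[-0.09, 0.03, 0.015, -0.036, -0.004, 0.006, -0.18, 0.06, 0.03, -0.072, -0.008, 0.012, -0.27, 0.09, 0.045, -0.108, -0.012, 0.018, -0.36, 0.12, 0.06, -0.144, -0.016, 0.024, -0.451, 0.154, 0.076, -0.179, -0.019, 0.03])

```text
t: 10.82
ee_pos: [582.5, 62.8, 165.8]
eef_rot: [0.732, 0.654, 0.115, 0.15]
force: [0.0, -0.3, -1.1]
gripper_width: 0.146
grip_force: 49.3
```

Call:
step_arm(targets=[-0.09, 0.03, 0.03, -0.036, -0.004, 0.006, -0.18, 0.06, 0.06, -0.072, -0.008, 0.012, -0.27, 0.09, 0.09, -0.108, -0.012, 0.018, -0.36, 0.12, 0.12, -0.144, -0.016, 0.024, -0.437, 0.14, 0.151, -0.179, -0.02, 0.03])

```text
t: 11.23
ee_pos: [609.2, -29.0, 151.3]
eef_rot: [0.714, 0.595, 0.224, 0.294]
force: [1.8, 0.2, -1.7]
gripper_width: 0.151
grip_force: 49.4
```

Call:
step_arm(targets=[-0.09, 0.02, 0.04, -0.036, -0.004, 0.006, -0.18, 0.04, 0.085, -0.072, -0.008, 0.012, -0.27, 0.06, 0.13, -0.108, -0.012, 0.018, -0.36, 0.08, 0.17, -0.144, -0.016, 0.024, -0.422, 0.098, 0.213, -0.179, -0.019, 0.03])

```text
t: 11.65
ee_pos: [636.6, -104.9, 136.0]
eef_rot: [0.682, 0.533, 0.305, 0.397]
force: [1.3, -0.2, -1.9]
gripper_width: 0.148
grip_force: 49.4
```

Run:
```python
from h import *
st=ctrl.read_state();im,d,P=grab("wrist","w6.png");T=(P-st["ee_pos"])@rot(st["eef_rot"])
m=(np.abs(T[...,0])<32)&(np.abs(T[...,1])<22)&(T[...,2]>-60)&(T[...,2]<15)&(d>0)
for lo in range(-60,-15,5):
    k=m&(T[...,2]>=lo)&(T[...,2]<lo+5)
    if k.sum()>3:print(lo,k.sum(),"x",np.percentile(T[k][:,0],[2,98]).round(1),"y",np.percentile(T[k][:,1],[2,98]).round(1))
Q=pitched(-15,25);c=np.array([610,-110,17.3]);tcp=c+Q.apply([-1.7,6.4,30])
plan([(tcp+[0,0,10],Q),(tcp,Q)])
```

```text
-60 371 x [-6.9 12.6] y [-19.6  19.2]
-55 1628 x [-11.1  12.9] y [-16.5  16.3]
-50 810 x [-16.6  18.7] y [-16.6  16.8]
-45 375 x [-18.3  22. ] y [-11.2  10.7]
-40 310 x [ 4.9 23.8] y [-17.7   6.7]
-35 433 x [ 8.8 24.9] y [-17.7   8.3]
-30 139 x [10.3 25.1] y [-17.1   8. ]
t 11.70 tcp [ 637.8 -106.9  133.2] F [ 0.  -0.8 -1.9] j [-0.3   0.43 -1.27 -1.17  0.04  1.54] w 0.147
[-0.056, -0.481, 0.296, -0.04, -0.003, 0.005]
[0.0, -0.045, 0.021, 0.0, 0.0, 0.0]
```

Call:
step_arm(targets=[0, -0.03, 0.014, 0, 0, 0, 0, -0.09, 0.042, 0, 0, 0, 0, -0.15, 0.07, 0, 0, 0, 0, -0.21, 0.098, 0, 0, 0, 0, -0.272, 0.127, 0, 0, 0])

```text
t: 12.12
ee_pos: [635.6, -103.7, 75.3]
eef_rot: [0.683, 0.534, 0.303, 0.396]
force: [0.0, -0.2, 0.5]
gripper_width: 0.147
grip_force: 49.4
```

Call:
step_arm(targets=[0, -0.06, 0.028, 0, 0, 0, 0, -0.12, 0.056, 0, 0, 0, 0, -0.18, 0.084, 0, 0, 0, 0, -0.227, 0.106, 0, 0, 0, 0, -0.227, 0.106, 0, 0, 0])

```text
t: 12.53
ee_pos: [633.7, -103.0, 23.0]
eef_rot: [0.684, 0.534, 0.302, 0.394]
force: [-0.7, 0.7, -0.9]
gripper_width: 0.151
grip_force: 49.4
```

Run:
```python
from h import *
Q=pitched(-15,25);c=np.array([610,-110,17.3]);tcp=c+Q.apply([-1.7,6.4,30])
st=ctrl.read_state();q=R.from_quat(st["eef_rot"]);print(np.degrees((q.inv()*Q).as_rotvec()).round(1),st["ee_pos"]-tcp, "centre",st["ee_pos"]-q.apply([-1.7,6.4,30]))
plan([(tcp,Q)])
```

```text
[-5.5 -0.4  0.7] [-4.76088677 16.41006923 12.61531948] centre [605.9092014  -94.06505445  32.71472228]
t 12.53 tcp [ 633.7 -103.    23. ] F [-0.7  0.7 -0.9] j [-0.29  0.9  -1.3  -1.67  0.04  1.54] w 0.151
[-0.073, -0.033, 0.07, -0.045, -0.004, 0.006]
```

Joint 3 is at its folded limit, so this place is too near. I move the laying place outward.

Run:
```python
from h import *
Q0=pitched(-15,25);c=np.array([610,-110,17.3]);t0=c+Q0.apply([-1.7,6.4,30])+[0,0,10.4]
Q=pitched(-18,25);c=np.array([670,-180,17.3]);t=c+Q.apply([-1.7,6.4,30]);print(t)
plan([(t+[0,0,20],Q),(t+[0,0,2],Q)],start=(t0,Q0))
```

```text
[ 697.90554556 -190.85454717   10.42182198]
t 12.53 tcp [ 638.4 -119.4   20.8] F [-0.7  0.7 -0.9] j [-0.29  0.9  -1.3  -1.67  0.04  1.54] w 0.151
[-0.268, 0.204, 0.324, 0.0, -0.023, 0.011]
[0.0, -0.082, 0.038, 0.0, 0.0, 0.0]
```

Call:
step_arm(targets=[-0.05, 0.06, 0.065, 0, -0.005, 0.002, -0.1, 0.1, 0.13, 0, -0.01, 0.004, -0.16, 0.14, 0.195, 0, -0.014, 0.007, -0.21, 0.17, 0.26, 0, -0.018, 0.009, -0.268, 0.204, 0.324, 0, -0.023, 0.011])

```text
t: 12.95
ee_pos: [696.2, -174.7, 30.2]
eef_rot: [0.697, 0.516, 0.291, 0.405]
force: [0.1, -0.1, -0.4]
gripper_width: 0.149
grip_force: 49.4
```

Call:
step_arm(targets=[0, 0, 0, 0, 0, 0, 0, 0, 0, 0, 0, 0, 0, 0, 0, 0, 0, 0, 0, 0, 0, 0, 0, 0, 0, 0, 0, 0, 0, 0])

```text
t: 13.37
ee_pos: [695.0, -173.6, 28.9]
eef_rot: [0.697, 0.516, 0.291, 0.404]
force: [1.1, 0.0, -0.3]
gripper_width: 0.15
grip_force: 49.4
```

Run:
```python
from h import *
Q=pitched(-18,25);c=np.array([670,-180,17.3]);t=c+Q.apply([-1.7,6.4,30])
st=ctrl.read_state();q=R.from_quat(st["eef_rot"]);print(np.degrees((q.inv()*Q).as_rotvec()).round(1),(st["ee_pos"]-t).round(1), "centre",st["ee_pos"]-q.apply([-1.7,6.4,30]))
plan([(t,Q)])
```

```text
[-5.2 -0.3  0.9] [-2.9 17.3 18.4] centre [ 667.75945229 -163.14810121   38.40617251]
t 13.37 tcp [ 695.  -173.6   28.9] F [ 1.1  0.  -0.3] j [-0.38  0.79 -1.11 -1.37  0.06  1.52] w 0.150
[-0.077, -0.061, 0.081, -0.043, -0.002, 0.008]
```

Call:
step_arm(targets=[-0.02, -0.005, 0.015, -0.01, 0, 0.002, -0.04, -0.01, 0.03, -0.02, 0, 0.004, -0.06, -0.02, 0.05, -0.03, -0.002, 0.006, -0.077, -0.025, 0.064, -0.043, -0.002, 0.008, -0.077, -0.025, 0.064, -0.043, -0.002, 0.008])

```text
t: 13.78
ee_pos: [698.1, -191.5, 16.2]
eef_rot: [0.683, 0.496, 0.316, 0.434]
force: [-2.0, 0.5, -1.7]
gripper_width: 0.153
grip_force: 49.4
```

Run:
```python
from h import *
Q=pitched(-18,25);c=np.array([670,-180,17.3]);t=c+Q.apply([-1.7,6.4,30])
st=ctrl.read_state();q=R.from_quat(st["eef_rot"]);print(np.degrees((q.inv()*Q).as_rotvec()).round(1),(st["ee_pos"]-t).round(1), "centre",st["ee_pos"]-q.apply([-1.7,6.4,30]))
plan([(t,Q)])
# lowest point seen by side camera near head
im,d,P=grab("side","s7.png");m=(np.abs(P[...,0]-660)<60)&(np.abs(P[...,1]+180)<50)&(im.max(2)<70)&(d>0);print(np.percentile(P[m],[1,50],axis=0))
```

```text
[-0.1 -0.  -0.1] [ 0.2 -0.7  5.8] centre [ 670.22400736 -180.65955698   23.17712356]
t 13.78 tcp [ 698.1 -191.5   16.2] F [-2.   0.5 -1.7] j [-0.41  0.97 -1.12 -1.65  0.09  1.53] w 0.153
[0.003, -0.027, 0.011, -0.001, 0.0, -0.001]
[[ 600.50077515 -178.76932634   19.63299451]
 [ 625.0661536  -157.92137574   68.88134123]]
```

Call:
step_arm(targets=[0, -0.01, 0.005, 0, 0, 0, 0, -0.02, 0.009, 0, 0, 0, 0, -0.03, 0.014, 0, 0, 0, 0, -0.032, 0.015, 0, 0, 0, 0, -0.032, 0.015, 0, 0, 0])

```text
t: 14.25
ee_pos: [699.5, -191.6, 11.9]
eef_rot: [0.682, 0.495, 0.316, 0.435]
force: [-0.6, 1.1, -0.8]
gripper_width: 0.152
grip_force: 49.4
```

Call:
step_arm(targets=[0, 0, 0, 0, 0, 0, 0, 0, 0, 0, 0, 0, 0, 0, 0, 0, 0, 0, 0, 0, 0, 0, 0, 0, 0, 0, 0, 0, 0, 0], jaw=0.7)

```text
t: 14.67
ee_pos: [699.3, -191.7, 11.7]
eef_rot: [0.682, 0.495, 0.316, 0.435]
force: [-1.3, 0.5, 0.5]
gripper_width: 0.301
grip_force: 0.2
```

Call:
step_arm(targets=[0, 0, -0.05, 0, 0, 0, 0, 0, -0.1, 0, 0, 0, 0, 0, -0.16, 0, 0, 0, 0, 0, -0.23, 0, 0, 0, 0, 0, -0.3, 0, 0, 0])

```text
t: 15.08
ee_pos: [647.3, -174.8, 37.5]
eef_rot: [0.682, 0.495, 0.316, 0.435]
force: [-0.5, 0.3, -0.0]
gripper_width: 0.296
grip_force: 0.0
```

Run:
```python
from h import *
st=ctrl.read_state();print(st["joint_positions"].round(2))
im,d,P=grab("wrist","w8.png");j,dj,Pj=grab("side","s8.png")
m=(im.max(2)<60)&(P[...,2]>3)&(P[...,2]<40)&(np.hypot(P[...,0]-668,P[...,1]+180)<60);p=P[m]
print("w",m.sum(),np.percentile(p,[2,50,98],axis=0).round(1))
m=(j.max(2)<70)&(Pj[...,2]>3)&(Pj[...,2]<60)&(np.hypot(Pj[...,0]-668,Pj[...,1]+180)<60);p=Pj[m]
print("s",m.sum(),np.percentile(p,[2,50,98],axis=0).round(1))
o=np.zeros((600,800,3),np.uint8);o[:420,:560]=im;o[360:600,480:800]=cv2.resize(j[120:200,190:297],(320,240),interpolation=2)
cv2.imwrite("pics/c8.png",cv2.convertScaleAbs(o,alpha=1.6))
```

```text
[-0.43  1.   -1.27 -1.83  0.11  1.52]
w 1408 [[ 641.2 -191.3    4. ]
 [ 647.7 -166.1   20.3]
 [ 666.4 -156.4   25.9]]
s 60 [[ 643.8 -190.5   10.9]
 [ 653.6 -165.    21.2]
 [ 685.7 -157.1   27.7]]
```

View pics/c8.png

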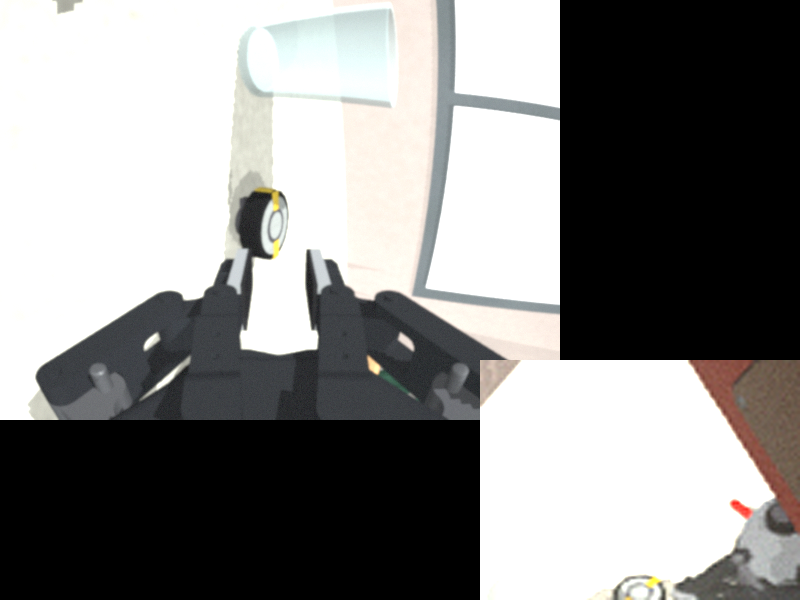

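The head lies flat, steel face up, at (265,222) in the wrist view, with its yellow marks across. I back up and come over it pointing down.

Run:
```python
from h import *
plan([((650,-175,165),down(100),3)])
```

```text
t 15.18 tcp [ 646.3 -174.4   36.7] F [ 0.3 -0.6 -1.3] j [-0.43  1.   -1.27 -1.83  0.11  1.52] w 0.303
[0.001, 0.196, -0.085, 0.177, 0.044, -0.069]
[-0.013, 0.151, -0.151, 0.176, 0.044, -0.07]
[-0.014, 0.085, -0.196, 0.177, 0.044, -0.069]
```

Call:
step_arm(targets=[0, 0.06, -0.03, 0.03, 0.008, -0.012, 0, 0.1, -0.05, 0.07, 0.016, -0.026, 0, 0.14, -0.06, 0.1, 0.026, -0.04, 0, 0.17, -0.075, 0.14, 0.035, -0.055, 0, 0.196, -0.085, 0.177, 0.044, -0.069], jaw=0.2)

```text
t: 15.6
ee_pos: [652.9, -177.5, 65.3]
eef_rot: [0.696, 0.571, 0.256, 0.354]
force: [0.3, 0.0, -0.8]
gripper_width: 0.802
grip_force: 0.0
```

Call:
step_arm(targets=[0, 0.03, -0.03, 0.035, 0.009, -0.014, 0, 0.06, -0.06, 0.07, 0.018, -0.028, 0, 0.09, -0.09, 0.105, 0.026, -0.042, -0.01, 0.12, -0.12, 0.14, 0.035, -0.056, -0.013, 0.151, -0.151, 0.176, 0.044, -0.07])

```text
t: 16.02
ee_pos: [650.2, -177.7, 100.2]
eef_rot: [0.695, 0.657, 0.169, 0.236]
force: [2.2, -0.9, -1.8]
gripper_width: 0.799
grip_force: 0.0
```

Call:
step_arm(targets=[0, 0.02, -0.04, 0.035, 0.009, -0.014, 0, 0.035, -0.08, 0.07, 0.018, -0.028, 0, 0.05, -0.12, 0.105, 0.026, -0.042, -0.01, 0.07, -0.16, 0.14, 0.035, -0.056, -0.014, 0.085, -0.196, 0.177, 0.044, -0.069])

```text
t: 16.43
ee_pos: [643.3, -177.2, 143.1]
eef_rot: [0.669, 0.736, 0.06, 0.086]
force: [-0.1, 0.4, -0.1]
gripper_width: 0.802
grip_force: 0.0
```

```bash
cat > look.py <<'E'
from h import *
def look(f,zlo,zhi,c,rad):
    st=ctrl.read_state();im,d,P=grab("wrist",f);h=cv2.cvtColor(im,cv2.COLOR_BGR2HSV)
    T=(P-st["ee_pos"])@rot(st["eef_rot"])
    near=(np.hypot(P[...,0]-c[0],P[...,1]-c[1])<rad)&(P[...,2]>zlo)&(P[...,2]<zhi)&(d>0)&(T[...,2]>-35)
    p=P[near];print("n",near.sum());(x,y),r=cv2.minEnclosingCircle(p[:,:2].astype(np.float32));print("circle",x,y,r,"med",np.median(p,0).round(1))
    ye=near&(h[...,0]>=18)&(h[...,0]<=34)&(h[...,1]>110);q=P[ye];print("yellow",ye.sum(),q.mean(0).round(1))
    u,s,v=np.linalg.svd(q[:,:2]-q[:,:2].mean(0));print("yellow dir deg",np.degrees(np.arctan2(v[0,1],v[0,0])),s)
    a=((q-st["ee_pos"])@rot(st["eef_rot"]));
    F=(np.abs(T[...,0])<20)&(T[...,2]>-58)&(T[...,2]<-42)&(np.abs(T[...,1])<60)&(d>0);g=T[F];lo=g[g[:,1]<0][:,1];hi=g[g[:,1]>0][:,1]
    print("fingers y",lo.min(),lo.max(),hi.min(),hi.max(),"x",np.percentile(g[:,0],[1,99]).round(1))
    print("tool coords of circle",(np.array([x,y,np.median(p[:,2])])-st["ee_pos"])@rot(st["eef_rot"]))
    return im
E
python3 - <<'E'
from look import *
plan([]);look("w9.png",14,32,(660,-178),40)
E
```

```text
t 16.43 tcp [ 643.3 -177.2  143.1] F [-0.1  0.4 -0.1] j [-0.41  0.41 -0.14  0.82  0.06  1.07] w 0.802
n 1922
circle 665.0939331054688 -180.16302490234375 24.21049690246582 med [ 663.9 -178.3   26. ]
yellow 210 [ 665.9 -178.5   26.4]
yellow dir deg -107.17110334616326 [263.06326584  32.63543547]
fingers y -48.40332403429389 -34.55604081413979 32.89646376370638 46.94506129487037 x [-8.8 13.2]
tool coords of circle [  0.53397392  -2.73747621 119.16800148]
```

Run:
```python
from h import *
Q=down(100);t=np.array([665,-179,110])-Q.apply([2.0,-.8,0]);plan([(t,Q)])
```

```text
t 16.48 tcp [ 645.4 -178.   145.5] F [ 0.9 -1.2  2.4] j [-0.41  0.42 -0.12  0.83  0.06  1.07] w 0.796
[-0.015, 0.064, 0.195, 0.095, 0.026, -0.037]
```

Call:
step_arm(targets=[-0.003, 0.02, 0.04, 0.03, 0.006, -0.01, -0.006, 0.035, 0.08, 0.06, 0.014, -0.02, -0.01, 0.05, 0.13, 0.08, 0.02, -0.03, -0.015, 0.064, 0.195, 0.095, 0.026, -0.037, -0.015, 0.064, 0.195, 0.095, 0.026, -0.037])

```text
t: 16.9
ee_pos: [664.3, -179.5, 101.6]
eef_rot: [0.644, 0.765, 0.001, -0.0]
force: [-0.5, -0.0, -0.6]
gripper_width: 0.802
grip_force: 0.0
```

Call:
step_arm(targets=[0, 0, 0, 0, 0, 0, 0, 0, 0, 0, 0, 0, 0, 0, 0, 0, 0, 0, 0, 0, 0, 0, 0, 0, 0, 0, 0, 0, 0, 0])

```text
t: 17.32
ee_pos: [664.0, -179.8, 106.5]
eef_rot: [0.645, 0.765, 0.002, 0.003]
force: [-0.1, 0.2, -0.1]
gripper_width: 0.799
grip_force: 0.0
```

Run:
```python
from look import *
plan([]);look("w10.png",14,32,(665,-178),40)
s=ctrl.read_state();print(R.from_quat(s["eef_rot"]).as_euler("xyz",degrees=True))
Q=down(100);t=np.array([665,-179,110])-Q.apply([2.0,-.8,0]);plan([(t,Q)])
```

```text
t 17.32 tcp [ 664.  -179.8  106.5] F [-0.1  0.2 -0.1] j [-0.37  0.65  0.19  1.11  0.    1.03] w 0.799
n 2530
circle 664.8181762695312 -179.7279052734375 24.628196716308594 med [ 664.8 -178.1   26.1]
yellow 272 [ 666.3 -177.3   26.4]
yellow dir deg -107.24371431941442 [296.55706575  35.14479676]
fingers y -48.25744729123743 -34.47519836794739 32.79762983470547 46.56234184274146 x [-8.4 13.3]
tool coords of circle [2.04785513e-02 2.99027266e-01 8.04374176e+01]
[1.79628337e+02 4.93139337e-02 9.97466221e+01]
t 17.37 tcp [ 664.  -179.8  106.3] F [-0.  -1.  -0.6] j [-0.37  0.65  0.19  1.11  0.    1.03] w 0.799
[-0.007, 0.01, -0.018, 0.003, 0.0, -0.002]
```

Call:
step_arm(targets=[-0.012, 0.006, 0.1, 0, 0, 0, -0.012, 0.006, 0.27, 0, 0, 0, -0.012, 0.006, 0.45, 0, 0, 0, -0.012, 0.006, 0.58, 0, 0, 0, -0.012, 0.006, 0.66, 0, 0, 0])

```text
t: 17.78
ee_pos: [664.3, -181.0, -29.7]
eef_rot: [0.644, 0.765, 0.001, 0.0]
force: [-0.4, 0.1, -0.4]
gripper_width: 0.8
grip_force: 0.0
```

Call:
step_arm(targets=[0, 0, 0.02, 0, 0, 0, 0, 0, 0.04, 0, 0, 0, 0, 0, 0.055, 0, 0, 0, 0, 0, 0.055, 0, 0, 0, 0, 0, 0.055, 0, 0, 0])

```text
t: 18.2
ee_pos: [667.3, -182.1, -36.3]
eef_rot: [0.644, 0.765, 0.002, 0.003]
force: [0.3, -0.2, -0.0]
gripper_width: 0.803
grip_force: 0.0
```

Call:
step_arm(targets=[0, 0, 0, 0, 0, 0, 0, 0, 0, 0, 0, 0, 0, 0, 0, 0, 0, 0, 0, 0, 0, 0, 0, 0, 0, 0, 0, 0, 0, 0], jaw=1, newtons=60)

```text
t: 18.62
ee_pos: [667.2, -182.1, -36.2]
eef_rot: [0.644, 0.765, 0.002, 0.003]
force: [-2.1, -0.1, 6.1]
gripper_width: 0.539
grip_force: 60.9
```

Call:
step_arm(targets=[0, 0, -0.05, 0, 0, 0, 0, 0, -0.2, 0, 0, 0, 0, 0, -0.4, 0, 0, 0, 0, 0, -0.6, 0, 0, 0, 0, 0, -0.76, 0, 0, 0])

```text
t: 19.03
ee_pos: [666.1, -182.1, 118.5]
eef_rot: [0.644, 0.765, 0.002, 0.003]
force: [1.4, -0.9, -0.2]
gripper_width: 0.538
grip_force: 61.5
```

Run:
```python
from h import *
Q=down(144.4);t=np.array([490,-285,160])-Q.apply([65,0,0]);print(t);plan([(t,Q)])
```

```text
[ 542.85154947 -322.83799306  160.        ]
t 19.03 tcp [ 666.1 -182.1  118.5] F [ 1.4 -0.9 -0.2] j [-0.37  0.65  0.22  1.14  0.    1.03] w 0.538
[-0.295, -0.363, -0.106, 0.002, 0.001, -0.186]
[-0.134, -0.447, -0.105, 0.001, 0.001, -0.186]
```

Call:
step_arm(targets=[-0.06, -0.07, -0.03, 0, 0, -0.037, -0.12, -0.145, -0.06, 0, 0, -0.074, -0.18, -0.22, -0.09, 0, 0, -0.11, -0.24, -0.29, -0.106, 0, 0, -0.148, -0.295, -0.363, -0.106, 0.002, 0.001, -0.186])

```text
t: 19.45
ee_pos: [603.8, -253.3, 137.3]
eef_rot: [0.482, 0.876, 0.001, 0.001]
force: [-0.1, -0.6, -0.2]
gripper_width: 0.54
grip_force: 61.5
```

Call:
step_arm(targets=[-0.03, -0.09, -0.03, 0, 0, -0.037, -0.06, -0.18, -0.06, 0, 0, -0.074, -0.09, -0.27, -0.09, 0, 0, -0.11, -0.12, -0.36, -0.105, 0, 0, -0.148, -0.134, -0.447, -0.105, 0.001, 0.001, -0.186])

```text
t: 19.87
ee_pos: [542.2, -323.9, 157.9]
eef_rot: [0.304, 0.953, -0.0, -0.0]
force: [-0.1, -0.3, -0.8]
gripper_width: 0.537
grip_force: 61.5
```

Call:
step_arm(targets=[0, 0, 0, 0, 0, 0, 0, 0, 0, 0, 0, 0, 0, 0, 0, 0, 0, 0, 0, 0, 0, 0, 0, 0, 0, 0, 0, 0, 0, 0])

```text
t: 20.28
ee_pos: [542.9, -321.9, 156.1]
eef_rot: [0.306, 0.952, 0.0, -0.001]
force: [-0.1, 0.0, 0.2]
gripper_width: 0.535
grip_force: 61.4
```

Run:
```python
from h import *
st=ctrl.read_state();plan([]);im,d,P=grab("wrist","w11.png");h=cv2.cvtColor(im,cv2.COLOR_BGR2HSV)
Q=rot(st["eef_rot"]);T=(P-st["ee_pos"])@Q
print(R.from_quat(st["eef_rot"]).as_euler("xyz",degrees=True))
yel=(h[...,0]>=18)&(h[...,0]<=34)&(h[...,1]>110)&(d>0)
# socket rim
m=(P[...,2]>122)&(P[...,2]<138)&(np.hypot(P[...,0]-490,P[...,1]+285)<35)&(T[...,0]>32)&(d>0);p=P[m]
(x,y),r=cv2.minEnclosingCircle(p[:,:2].astype(np.float32));print("rim",m.sum(),x,y,r,np.median(p[:,2]),"tool",(np.array([x,y,130])-st["ee_pos"])@Q)
n,l,s,c=cv2.connectedComponentsWithStats((yel&m).astype(np.uint8))
for i in range(1,n):
    if s[i,4]>8:print("ymark",s[i,4],P[l==i].mean(0).round(1),T[l==i].mean(0).round(1))
# head
m2=(np.hypot(T[...,0]-1,T[...,1])<30)&(T[...,2]>-75)&(T[...,2]<-40)&(d>0)
n,l,s,c=cv2.connectedComponentsWithStats((yel&m2).astype(np.uint8))
for i in range(1,n):
    if s[i,4]>8:print("hmark",s[i,4],T[l==i].mean(0).round(1),T[l==i].min(0).round(1),T[l==i].max(0).round(1))
q=T[m2&(np.abs(T[...,1])<23)];print("head zone",np.percentile(q,[1,50,99],axis=0).round(1))
cv2.imwrite("pics/c11.png",cv2.convertScaleAbs(cv2.resize(im[90:380,120:440],None,fx=2,fy=2),alpha=1.5))
```

```text
t 20.28 tcp [ 542.9 -321.9  156.1] F [-0.1  0.   0.2] j [-0.65  0.52  0.09  1.15 -0.   -0.03] w 0.535
[-1.79988161e+02 -1.50919000e-01  1.44419564e+02]
rim 1900 491.4871826171875 -285.1073303222656 22.624095916748047 130.66312123622248 tool [ 6.31251575e+01 -1.54774542e-02  2.62940636e+01]
ymark 58 [ 482.3 -266.8  131.1] [81.2  9.6 25.3]
ymark 48 [ 501.6 -303.2  131.1] [44.3 -8.9 25.1]
hmark 752 [ 19.3   9.6 -61.1] [  9.7   2.9 -64.4] [ 25.7  16.2 -47.7]
hmark 346 [-12.8  -7.  -63. ] [-19.9 -12.7 -64.5] [ -6.2  -1.7 -61. ]
head zone [[-19.5 -22.5 -71.4]
 [  6.9  -0.3 -62.3]
 [ 25.8  21.9 -49.7]]
```

View pics/c11.png

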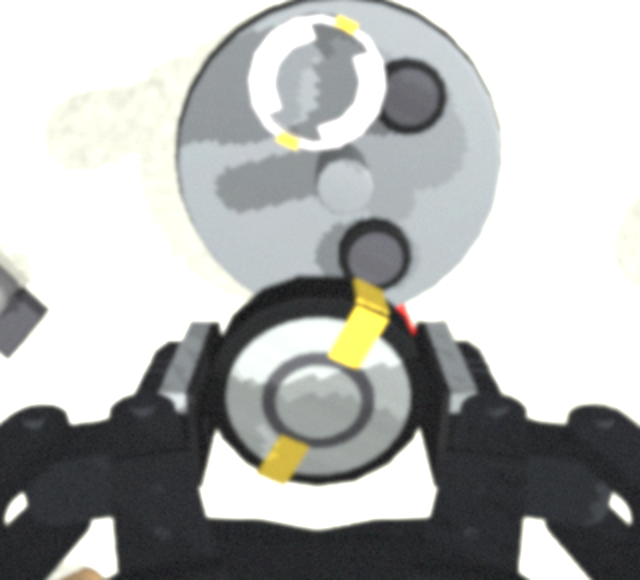

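The crop shows the socket's yellow marks at (347,22) and (287,142), and the head's marks at (360,330) and (283,458) running nearly parallel to them. I fit the face centre and the angles.

Run:
```python
from h import *
z=np.load("pics/w11.png.npz");im,P,d=z["im"],z["P"],z["d"];h=cv2.cvtColor(im,cv2.COLOR_BGR2HSV)
st=ctrl.read_state();T=(P-[542.9,-321.9,156.1])@rot(st["eef_rot"])
yel=(h[...,0]>=18)&(h[...,0]<=34)&(h[...,1]>110)&(d>0)
f=(np.hypot(T[...,0]-1,T[...,1])<28)&(T[...,2]>-68)&(T[...,2]<-60)&(d>0)
print("face z",np.median(T[f][:,2]))
y=T[f&yel];a=y[y[:,0]>2];b=y[y[:,0]<2];print(a.mean(0),b.mean(0),a.min(0),a.max(0),b.min(0),b.max(0));v=a.mean(0)-b.mean(0);print("head dir",np.degrees(np.arctan2(v[1],v[0])))
k=f&(np.abs(T[...,1])<22)
q=T[k][:,:2];e=[]
steel=f&~yel&(im.min(2)>90);q=T[steel][:,:2].astype(np.float32);print("steel circle",cv2.minEnclosingCircle(q), steel.sum())
hull=cv2.convexHull(T[k][:,:2].astype(np.float32));print("rim circle",cv2.minEnclosingCircle(T[k&(np.abs(T[...,1])<21)][:,:2].astype(np.float32)))
```

```text
face z -62.41510585865958
[ 18.30606615   9.11817816 -62.67853609] [-12.76285899  -6.95251273 -63.01842911] [  9.7028386    2.94295243 -64.46139923] [ 25.72877969  15.20150115 -60.06464107] [-19.84099011 -12.63613118 -64.52899608] [ -6.15006725  -1.70303043 -61.07199319]
head dir 27.35068644481869
steel circle ((1.7170228958129883, -0.6927995681762695), 26.92251968383789) 4368
rim circle ((2.4055261611938477, 1.0630556344985962), 24.610273361206055)
```

Call:
step_arm(targets=[0.1, 0, 0, 0, 0, 0, 0.2, 0, 0, 0, 0, 0, 0.304, -0.001, 0, 0, 0, 0, 0.304, -0.001, 0.1, 0, 0, 0, 0.304, -0.001, 0.22, 0, 0, 0])

```text
t: 20.75
ee_pos: [493.6, -287.3, 113.7]
eef_rot: [0.305, 0.952, -0.0, 0.001]
force: [0.6, -0.2, -0.4]
gripper_width: 0.539
grip_force: 61.4
```

Call:
step_arm(targets=[0, 0, 0.01, 0, 0, 0, 0, 0, 0.02, 0, 0, 0, 0, 0, 0.03, 0, 0, 0, 0, 0, 0.035, 0, 0, 0, 0, 0, 0.035, 0, 0, 0])

```text
t: 21.17
ee_pos: [493.3, -287.6, 105.9]
eef_rot: [0.306, 0.952, 0.0, -0.001]
force: [-0.1, 1.1, 0.3]
gripper_width: 0.539
grip_force: 61.5
```

Call:
step_arm(targets=[0, 0, 0.015, 0, 0, 0, 0, 0, 0.03, 0, 0, 0, 0, 0, 0.045, 0, 0, 0, 0, 0, 0.05, 0, 0, 0, 0, 0, 0.05, 0, 0, 0])

```text
t: 21.58
ee_pos: [492.4, -287.1, 94.9]
eef_rot: [0.306, 0.952, 0.0, -0.002]
force: [0.9, 0.6, -1.1]
gripper_width: 0.538
grip_force: 61.5
```

Call:
step_arm(targets=[0, 0, 0.006, 0, 0, 0, 0, 0, 0.012, 0, 0, 0, 0, 0, 0.018, 0, 0, 0, 0, 0, 0.025, 0, 0, 0, 0, 0, 0.025, 0, 0, 0])

```text
t: 22.0
ee_pos: [492.5, -287.1, 90.0]
eef_rot: [0.306, 0.952, 0.0, -0.001]
force: [-0.2, 1.0, -0.0]
gripper_width: 0.537
grip_force: 61.5
```

Call:
step_arm(targets=[0, 0, 0.006, 0, 0, 0, 0, 0, 0.012, 0, 0, 0, 0, 0, 0.018, 0, 0, 0, 0, 0, 0.02, 0, 0, 0, 0, 0, 0.02, 0, 0, 0])

```text
t: 22.42
ee_pos: [492.6, -287.2, 86.1]
eef_rot: [0.306, 0.952, 0.0, -0.001]
force: [-0.1, 0.0, 0.4]
gripper_width: 0.543
grip_force: 61.5
```

Call:
step_arm(targets=[0, 0, 0.004, 0, 0, 0, 0, 0, 0.008, 0, 0, 0, 0, 0, 0.01, 0, 0, 0, 0, 0, 0.01, 0, 0, 0, 0, 0, 0.01, 0, 0, 0])

```text
t: 22.83
ee_pos: [492.7, -287.2, 84.3]
eef_rot: [0.306, 0.952, 0.0, -0.001]
force: [0.1, 0.6, 0.0]
gripper_width: 0.543
grip_force: 61.5
```

Call:
step_arm(targets=[0, 0, 0.003, 0, 0, 0, 0, 0, 0.006, 0, 0, 0, 0, 0, 0.008, 0, 0, 0, 0, 0, 0.008, 0, 0, 0, 0, 0, 0.008, 0, 0, 0])

```text
t: 23.25
ee_pos: [492.7, -287.3, 82.9]
eef_rot: [0.306, 0.952, 0.0, -0.001]
force: [-0.6, 1.1, 3.8]
gripper_width: 0.539
grip_force: 61.8
```

It seated on the floor at the expected depth with light contact. Twisting clockwise about the head's centre.

Call:
step_arm(targets=[0, -0.001, -0.002, 0, 0, 0.058, 0.001, -0.002, -0.002, 0, 0, 0.116, 0.001, -0.004, -0.002, 0, 0, 0.174, 0.002, -0.005, -0.002, 0, 0, 0.232, 0.003, -0.006, -0.002, 0, 0, 0.29])

```text
t: 23.67
ee_pos: [491.7, -287.5, 83.0]
eef_rot: [0.579, 0.816, 0.0, -0.001]
force: [3.1, 4.9, 0.9]
gripper_width: 0.539
grip_force: 62.1
```

Call:
step_arm(targets=[0, -0.001, 0, 0, 0, 0.058, 0.001, -0.002, 0, 0, 0, 0.116, 0.001, -0.004, 0, 0, 0, 0.174, 0.002, -0.005, 0, 0, 0, 0.232, 0.003, -0.006, 0, 0, 0.29])

```text
invalid input
```

Run:
```python
from h import *
plan([]);s=ctrl.read_state();print(s["moment"].round(2),R.from_quat(s["eef_rot"]).as_euler("xyz",degrees=True).round(1))
```

```text
t 23.67 tcp [ 491.7 -287.5   83. ] F [3.1 4.9 0.9] j [-0.66  0.46 -0.21  0.91  0.    0.58] w 0.539
[ 0.81 -0.59  0.06] [-1.799e+02 -1.000e-01  1.093e+02]
```

Call:
step_arm(targets=[0, -0.001, 0, 0, 0, 0.058, 0.001, -0.002, 0, 0, 0, 0.116, 0.001, -0.004, 0, 0, 0, 0.174, 0.002, -0.005, 0, 0, 0, 0.232, 0.003, -0.006, 0, 0, 0, 0.29])

```text
t: 24.08
ee_pos: [491.2, -287.6, 83.1]
eef_rot: [0.796, 0.605, 0.0, -0.001]
force: [5.7, 0.9, -0.1]
gripper_width: 0.54
grip_force: 61.9
```

Call:
step_arm(targets=[0, 0, 0, 0, 0, 0.03, 0, -0.001, 0, 0, 0, 0.06, 0.001, -0.002, 0, 0, 0, 0.09, 0.001, -0.003, 0, 0, 0, 0.125, 0.001, -0.003, 0, 0, 0, 0.125])

```text
t: 24.5
ee_pos: [491.4, -288.1, 83.4]
eef_rot: [0.868, 0.497, 0.0, 0.0]
force: [4.1, -1.0, -1.4]
gripper_width: 0.542
grip_force: 61.7
```

Run:
```python
from h import *
plan([]);s=ctrl.read_state();print(s["moment"].round(2),R.from_quat(s["eef_rot"]).as_euler("xyz",degrees=True).round(1))
```

```text
t 24.50 tcp [ 491.4 -288.1   83.4] F [ 4.1 -1.  -1.4] j [-0.66  0.46 -0.21  0.9   0.    1.44] w 0.542
[-0.13 -1.2  -0.01] [180.   -0.   59.6]
```

Call:
step_arm(targets=[0, 0, 0, 0, 0, 0.017, 0, 0, 0, 0, 0, 0.034, 0, 0, 0, 0, 0, 0.05, 0, -0.001, 0, 0, 0, 0.06, 0, -0.001, 0, 0, 0, 0.06])

```text
t: 24.92
ee_pos: [491.8, -289.3, 83.6]
eef_rot: [0.897, 0.442, 0.0, 0.001]
force: [6.6, -6.0, -4.6]
gripper_width: 0.535
grip_force: 62.1
```

Run:
```python
from h import *
plan([]);s=ctrl.read_state();print(s["moment"].round(2),R.from_quat(s["eef_rot"]).as_euler("xyz",degrees=True).round(1))
st=s;im,d,P=grab("wrist","w12.png");h=cv2.cvtColor(im,cv2.COLOR_BGR2HSV);T=(P-st["ee_pos"])@rot(st["eef_rot"])
yel=(h[...,0]>=18)&(h[...,0]<=34)&(h[...,1]>110)&(d>0)&(np.hypot(T[...,0]-2,T[...,1])<28)&(T[...,2]>-68)&(T[...,2]<-60)
y=T[yel];a=y[y[:,0]>2].mean(0);b=y[y[:,0]<2].mean(0);v=a-b;print("head dir in tool",np.degrees(np.arctan2(v[1],v[0])));w=rot(st["eef_rot"])@v;print("world",np.degrees(np.arctan2(w[1],w[0])))
```

```text
t 24.92 tcp [ 491.8 -289.3   83.6] F [ 6.6 -6.  -4.6] j [-0.66  0.46 -0.21  0.9  -0.    1.57] w 0.535
[-1.29 -1.62 -0.02] [179.8   0.   52.5]
head dir in tool 27.238429063879938
world 25.28196785208226
```

Sideways force has built up because my centre offset was partly camera bias. I undo that shift and recheck.

Call:
step_arm(targets=[0.004, 0.006, 0, 0, 0, 0, 0.008, 0.012, 0, 0, 0, 0, 0.008, 0.013, 0, 0, 0, 0, 0.008, 0.013, 0, 0, 0, 0, 0.008, 0.013, 0, 0, 0, 0])

```text
t: 25.38
ee_pos: [492.0, -289.3, 83.3]
eef_rot: [0.897, 0.443, -0.002, 0.0]
force: [-3.8, -5.4, 3.3]
gripper_width: 0.54
grip_force: 62.8
```

```bash
cat > hd.py <<'E'
from h import *
plan([]);st=s=ctrl.read_state();print("M",s["moment"].round(2),"yaw",R.from_quat(s["eef_rot"]).as_euler("xyz",degrees=True).round(1))
im,d,P=grab("wrist");h=cv2.cvtColor(im,cv2.COLOR_BGR2HSV);T=(P-st["ee_pos"])@rot(st["eef_rot"])
yel=(h[...,0]>=18)&(h[...,0]<=34)&(h[...,1]>110)&(d>0)&(np.hypot(P[...,0]-491.5,P[...,1]+285.1)<27)&(P[...,2]>138)&(P[...,2]<154)
y=P[yel];c=np.array([491.5,-285.1]);u=st["eef_rot"];X=rot(u)[:2,0]
q=y[:,:2]-c;a=y[q@X>0].mean(0);b=y[q@X<0].mean(0);v=a-b;print("head world dir",np.degrees(np.arctan2(v[1],v[0])),"n",len(y),"face z",np.median(y[:,2]),"mid",(a+b)/2)
E
python3 hd.py
```

```text
t 25.38 tcp [ 492.  -289.3   83.3] F [-3.8 -5.4  3.3] j [-0.66  0.46 -0.2   0.91 -0.    1.57] w 0.540
M [-1.27  0.85  0.01] yaw [-179.9    0.2   52.5]
head world dir 25.490180385174902 n 1036 face z 146.12788166236163 mid [ 491.88967911 -286.84593364  145.82348537]
```

Call:
step_arm(targets=[-0.004, 0, 0, 0, 0, 0, -0.006, 0, 0, 0, 0, 0, -0.006, 0, 0, 0, 0, 0.015, -0.006, 0, 0, 0, 0, 0.03, -0.006, 0, 0, 0, 0, 0.042])

```text
t: 25.85
ee_pos: [492.6, -289.8, 83.3]
eef_rot: [0.915, 0.403, -0.001, 0.0]
force: [1.1, -6.9, -2.4]
gripper_width: 0.539
grip_force: 62.4
```

```bash
python3 hd.py
```

```text
t 25.85 tcp [ 492.6 -289.8   83.3] F [ 1.1 -6.9 -2.4] j [-0.66  0.46 -0.2   0.91 -0.    1.65] w 0.539
M [-1.51 -0.38  0.48] yaw [-1.80e+02  1.00e-01  4.75e+01]
head world dir 20.75867309094816 n 1025 face z 145.9925521664994 mid [ 492.43422963 -287.43539227  145.78494188]
```

The reaction moment is now 0.48 N m about the vertical, so it's at the stop. The face is at z ≈ 146, so it's fully seated. Releasing and rising.

Call:
step_arm(targets=[0, 0, 0, 0, 0, 0, 0, 0, 0, 0, 0, 0, 0, 0, 0, 0, 0, 0, 0, 0, 0, 0, 0, 0, 0, 0, 0, 0, 0, 0], jaw=0.25)

```text
t: 26.32
ee_pos: [491.7, -288.3, 83.0]
eef_rot: [0.915, 0.403, -0.001, -0.001]
force: [-0.0, 0.2, -0.1]
gripper_width: 0.752
grip_force: 0.0
```

Call:
step_arm(targets=[0, 0, -0.05, 0, 0, 0, 0, 0, -0.15, 0, 0, 0, 0, 0, -0.3, 0, 0, 0, 0, 0, -0.45, 0, 0, 0, 0, 0, -0.5, 0, 0, 0])

```text
t: 26.73
ee_pos: [493.5, -289.7, 188.0]
eef_rot: [0.915, 0.403, 0.001, 0.001]
force: [0.7, -0.6, -0.2]
gripper_width: 0.75
grip_force: 0.0
```

```bash
python3 hd.py
python3 - <<'E'
from h import *
im,d,P=grab("side");h=cv2.cvtColor(im,cv2.COLOR_BGR2HSV)
m=(h[...,0]>=20)&(h[...,0]<=32)&(h[...,1]>140)&(P[...,1]>100)&(P[...,1]<200)&(P[...,0]>400)&(d>0);print("yellow lid top",P[m].max(0).round(),P[m].min(0).round())
for lo,hi in((112,128),(0,6)):
    m=(h[...,0]>=lo)&(h[...,0]<=hi)&(h[...,1]>140)&(h[...,2]>50)&(P[...,1]>40)&(P[...,1]<270)&(P[...,0]>450)&(P[...,0]<620)&(d>0);print(np.percentile(P[m],[1,99],axis=0).round())
m=(P[...,2]>136)&(P[...,2]<152)&(np.hypot(P[...,0]-491,P[...,1]+285)<40);print("head",m.sum(),P[m].mean(0))
E
```

```text
t 26.73 tcp [ 493.5 -289.7  188. ] F [ 0.7 -0.6 -0.2] j [-0.66  0.38 -0.04  1.15 -0.    1.65] w 0.750
M [-0.04 -0.03 -0.05] yaw [179.8   0.   47.6]
head world dir 23.428168709757884 n 376 face z 146.57132697568375 mid [ 491.02360548 -286.40674223  146.32752036]
yellow lid top [663. 182. 184.] [603. 123.  61.]
[[472.  60.  62.]
 [598. 116.  70.]]
[[478. 195.  62.]
 [606. 252.  71.]]
head 232 [ 491.66358117 -284.69518127  143.67758419]
```

```bash
python3 -c "
from bench import ctrl
print(ctrl.sign_off())"
```

```text
the job is handed in; nothing more can be done
None
```

I handed the job in at about 27 s on the robot's clock. The yellow lid stands open and the blue and red lids measured shut. The head was laid flat, steel face up, and released, then seated fully in the shaver and twisted clockwise to the stop. I didn't measure the white lid, comb, tumbler and trimmer again at the end, but no move went near them.

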